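# Fetch the bur block from under the low riser with a trigger reacher

### The job

A bur block has been pushed back under the low riser, where no hand fits. Pick up the reacher by its raked pistol grip, bring its open jaws round the block, squeeze the trigger to clamp it and draw it out; then set it down upright in the middle of the green mat on top of the riser and let it go. Stand the reacher back upright on the middle of its grey parking mat, pointing as it stood; touch the block only with the reacher, never let it tip over, and leave the other things where they are.

Things in the scene. Friction and masses are not known exactly. Their poses are not given: they have to be found in the camera images.
- reacher: Loose trigger reacher standing on the parking mat, 0.2 kg, 200 mm long. Origin on the underside of its flat black sole, below the grip point; x forward to the jaws, z up. Sole 110 x 52 x 12 mm, x from -35 to 75. Blue handle (fixed) and orange trigger bar, both 26 mm wide (y), are raked back 35 degrees: they run along u = (-sin35, 0, cos35). In front of x = 60 it is 44 mm high.
- reacher_grip (a point): Grip point, at (0, 0, 88) mm of the reacher, axes as the reacher's. Let n = (cos35, 0, sin35): handle's back face 28 mm away along -n, released trigger's front face 28 mm along +n. Take it with the gripper pointing along -u (35 degrees off vertical, body leaning back), closing along n. Bars reach 26 mm below, 34 above it along u. Gripped at width w the reacher shifts (56 mm - w)/2 along +n.
- trigger (a joint): Travel of the trigger towards the handle (along -n), m: 0 released (56 mm over handle and trigger) to 0.020 (36 mm). Spring 16 N to 26 N. Jaws are geared to it: gap at mid-pad 73 mm at 0, 55 at 0.006, 24 (pads parallel, on the block) at 0.016, 10 at 0.020. Each N beyond the spring gives 0.3 N a jaw. So gripping 50 mm wide carries it with jaws open; squeezing with about 45 N clamps the block.
- jaw_centre (a point): Point midway between the jaw pads, fixed in the reacher at (150, 0, 18) mm. Pads 30 mm long, from 6 to 30 mm above the sole's underside; closed tips reach x = 165. Width over the jaws 100 mm with the trigger released, 80 mm at trigger 0.006. The gripper stays outside the gap while the jaws reach in. Carry the reacher smoothly, at about 0.2 m/s.
- bur_block: Teal bur block with upright burs, 24 (x) x 60 (y) x 38 mm (block 16 mm high, burs above), about 50 g, loose, standing under the riser. Origin at the centre of its underside, y along its length, which points out of the gap within 0.2 rad of the riser's x; z up.
- riser: Fixed low riser, clear acrylic board on aluminium cheeks, 150 (x, depth) x 200 (y) x 78 mm; origin at the centre of its footprint on the worktop, front (open side) to its own -x, which faces to the left of the robot, towards +y of the world. Gap below the 12 mm board: 66 mm high, 176 mm wide between the cheeks, closed at the back 65 mm behind the origin.
- green_mat (a point): Middle of the top face of the green mat fixed on the riser's board, 90 (riser x) x 70 mm, 81 mm above the worktop, at (-18, -55) mm of the riser's frame; its axes are the riser's.
- parking_mat: Fixed grey mat 150 x 90 x 3 mm on the worktop, origin at the centre of its underside, x along its length. The reacher stands on it with its sole centred (reacher origin about 20 mm behind the mat's centre) and jaws pointing to the mat's +x.
- pink_jar: Bystander: white jar with pink lid, 39 mm diameter, 55 mm high, standing on the riser's board beside the green mat, loose. Origin at the centre of its underside.
- penlight: Bystander: white penlight, 123 mm long, lying at the left of the worktop, loose. Origin at the centre of its underside.
- jaw_left: The reacher's left jaw (seen from behind it), aluminium arm with a black rubber pad. Origin on the sole's plane under its vertical pivot, at (92, 16, 0) mm of reacher.
- jaw_right: The reacher's right jaw (seen from behind it), aluminium arm with a black rubber pad. Origin on the sole's plane under its vertical pivot, at (92, -16, 0) mm of reacher.
- yellow_spool: Bystander: yellow wire spool, 46 x 37 x 14 mm, lying on the left half of the worktop near its inner near corner, loose. Origin at the centre of its underside.

How it is judged:
By the outcome, as a careful person would: the job done as asked, in the order asked, and still so for the second after the job is handed in, with the robot touching nothing.
It also fails if it takes over 67 s, if anything falls off the work surface, if the arm or the gripper's body presses on something with over 40 N, if the wrist force passes 120 N, or if a joint passes its speed limit or range.

### The arm

A 7-joint arm with a two-finger parallel gripper is mounted at the origin on a cart in front of the work surface, level with it; the furniture and walls round the work are solid. World frame = base frame: x ahead of the robot, y to its left, z up, the work surface at z = 0. Lengths are in m, angles in rad, forces in N, time in s.
With the tool pointing down it reaches from about 0.375 to 0.925 m from the base axis. Payload 3.1 kg.
Tool frame: the origin (TCP) lies on the front face of the gripper's body, between the roots of the fingers; the fingertips stand 73 mm ahead of it and the grasp point (between the pads) lies 54 mm ahead of it (tip_reach is the distance from the TCP to the fingertips, in m); z points along the fingers, y is the line along which they close (so a half turn about z gives the same grasp; the last joint's range is limited). The gripper opens to 85 mm and grips with 20 to 120 N. Pads are 22 mm wide; open, the fingers measure 114 mm over their backs; the gripper's body (76 mm by 85 mm) begins 54 mm behind the grasp point. The pads swing forward as they close: fully open they stand 13 mm farther back than shut.
Start: joints at [-1.374, 0.383, 0.044, 1.598, -0.018, 1.161, -0.05], TCP at [0.189, 0.622, 0.304] pointing down, gripper open.
Joint ranges: [-2.61, 2.61], [-0.41, 2.15], [-1.48, 1.57], [0, 2.5], [-1.57, 4.71], [0.05, 1.97], [-2.85, 2.85]. Speed limits (rad/s): [2.79, 2.79, 3.14, 3.14, 3.14, 3.14, 3.14].

### API

Orientations are given as a unit quaternion [w, x, y, z].
In Python, from rig import sense, read_camera, close_job, tip_reach gives the robot as it stands. The module is installed in compiled form; this text tells all that it offers.
- The arm moves only by the tool servo_tool, never from a script. Its argument "moves" is a list of rows, each an object with "offset": the shift along the tool's x, y, z in m, a list of three; "angular": the turn, a rotation vector about the tool's x, y, z in rad, a list of three; "claw": the opening in per cent of the stroke, from 0 (shut) to 100 (fully open). In form: [{"offset": [tx, ty, tz], "angular": [wx, wy, wz], "claw": claw}, ...]. A call has 1 to 12 rows; each row shifts and turns the commanded pose from where the row before left it, along the tool's axes as they then stand; what a row does not reach is not made up. A row lasts 1/12 s, in which the tool goes at most 41.7 mm and 7.16 degrees, less where a joint would pass 70% of its speed; a pose out of reach is approached as far as the arm can. A call with a gripper value outside its range is refused whole. The fingers move at their own pace and stop on an object; "newtons" is the grip in N (left out, the last holds). Time passes only in rows, so rows that do not move let the fingers close. It gives the time, the measured TCP pose, the force, the opening and the grip force at its end, in the units of the state.
- sense(): the state, without advancing time (a new reading comes with each control period).
- read_camera(name): name is "scene" or "side" or "wrist"; returns a dict with "pixels" (420x560x3 uint8, red, green, blue), "vfov" (degrees; the focal length in pixels is half the picture's height over the tangent of half this angle, whatever the lens; pixels are square), "cx", "cy" (the principal point, pixels), "extrinsics" (4x4, takes a point from world to camera coordinates); the wrist camera has in their place "tool_from_camera" (4x4, takes a point from camera to tool coordinates, whose origin is the TCP and whose axes are the flange's). Camera axes: x right, y up, looking along -z (the intrinsics and any distortion apply to the point x, -y, -z); pixel columns grow to the right and rows downward; lengths in m; the calibration is good to about 2 mm. A picture is of the moment at which its call begins: read the wrist's pose just before it. There is no depth.
- close_job(): hands the job in; it is judged then, once.
The state is a dict: "time_s": time; "joint_pos": joint angles; "joint_velocities": joint speeds; "joint_torque": joint torques, N m; "position": TCP position; "ee_rot": TCP orientation; "contact_force": force on the tool from outside, world axes, zero at the start; "ft_torque": the same for the moment, N m; "finger_gap": finger opening in m; "finger_force": force on a finger pad.
Only numpy, scipy, OpenCV 4.12 (cv2) and the standard library are available. Lean on these libraries where they do the work, as an engineer would, in place of code of your own. Each camera call takes 0.05 s, during which the arm holds its last target. There are 200 camera calls.

## Working session

There is one attempt and no reset: what is moved stays moved. The work goes in short steps, Python scripts to look and compute and a tool call to move; the robot and the scene stay as the last step left them, time stands still between calls to the robot, and variables do not carry over. Pictures are saved under pics/ and viewed, at most 10 in all, crops included, and the job is handed in when it is done.

Besides the shell and the picture viewer there is one more tool, called after "Call:" as a command line: name --argument value ..., lists and objects as JSON in quotes. servo_tool: Moves the arm, as the interface text tells. Its arguments: {"type":"object","properties":{"moves":{"type":"array"},"newtons":{"type":"number"}},"required":["moves"]}

```bash
mkdir -p pics; ls; python3 - <<'E'
from rig import *
import cv2,numpy as np
s=sense()
for k,v in s.items(): print(k,np.round(v,4))
print(tip_reach)
for n in ["scene","side","wrist"]:
    c=read_camera(n)
    cv2.imwrite(f"pics/{n}0.png",c["pixels"][...,::-1])
    print(n,{k:(np.round(v,4).tolist() if k!="pixels" else 0) for k,v in c.items()})
E
```

```text
pics
time_s 0.0
joint_pos [-1.3738  0.3839  0.0438  1.5996 -0.0179  1.1612 -0.0499]
joint_velocities [ 0.0007 -0.002  -0.0015  0.0007 -0.0007  0.0006  0.0003]
joint_torque [-4.00000e-04 -4.33462e+01  1.02440e+00 -2.49513e+01  1.06000e-02
  1.15000e-02 -0.00000e+00]
position [0.1886 0.6212 0.3025]
ee_rot [-1.000e-04  1.468e-01  9.892e-01 -1.300e-03]
contact_force [ 0.1109  0.4361 -0.0446]
ft_torque [-0.0049 -0.0282  0.0093]
finger_force 0.0
finger_gap 0.0856
0.0726
scene {'pixels': 0, 'vfov': 56.5062, 'cx': 280.2183, 'cy': 208.6614, 'extrinsics': [[0.4546, -0.8906, -0.0086, -0.1938], [0.6134, 0.3061, 0.728, -0.3852], [-0.6458, -0.3363, 0.6855, -0.837], [0.0, 0.0, 0.0, 1.0]]}
side {'pixels': 0, 'vfov': 57.2664, 'cx': 277.7565, 'cy': 208.6822, 'extrinsics': [[-0.9981, -0.0556, 0.0251, 0.493], [0.0428, -0.3442, 0.9379, -0.1022], [-0.0435, 0.9372, 0.3459, -1.1042], [0.0, 0.0, 0.0, 1.0]]}
wrist {'pixels': 0, 'vfov': 67.5334, 'cx': 277.5916, 'cy': 214.0028, 'tool_from_camera': [[0.0008, 0.9489, 0.3156, 0.0821], [1.0, -0.0005, -0.0008, 0.0007], [-0.0006, 0.3156, -0.9489, -0.071], [0.0, 0.0, 0.0, 1.0]]}
```

View pics/scene0.png

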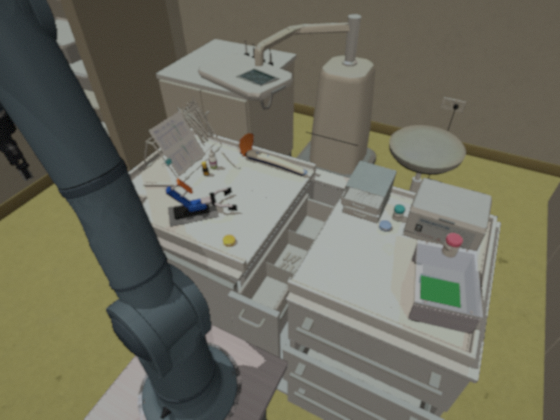

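View pics/side0.png

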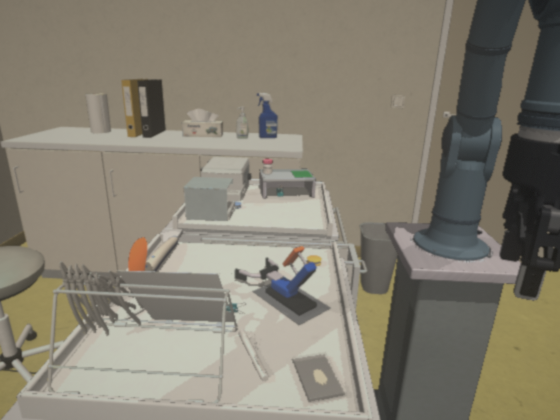

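```bash
cat > h.py <<'E'
from rig import *
import cv2,numpy as np
from scipy.spatial.transform import Rotation as R
def T_tool(s=None):
    s=s or sense(); q=s["ee_rot"]; T=np.eye(4)
    T[:3,:3]=R.from_quat([q[1],q[2],q[3],q[0]]).as_matrix(); T[:3,3]=s["position"]; return T
def cam(n):
    T=T_tool(); c=read_camera(n); h=c["pixels"].shape[0]
    c["f"]=h/2/np.tan(np.radians(c["vfov"])/2)
    c["W"]=np.linalg.inv(c["extrinsics"]) if "extrinsics" in c else T@c["tool_from_camera"]
    return c
def ray(c,u,v):
    d=np.array([(u-c["cx"])/c["f"],-(v-c["cy"])/c["f"],-1]); return c["W"][:3,3],c["W"][:3,:3]@d
def onz(c,u,v,z):
    o,d=ray(c,u,v); return (o+d*(z-o[2])/d[2])
def proj(c,p):
    p=np.linalg.inv(c["W"])@np.append(p,1); return np.array([c["cx"]+c["f"]*p[0]/-p[2],c["cy"]+c["f"]*-p[1]/-p[2]])
def save(c,name,box=None,k=1):
    im=c["pixels"][...,::-1]
    if box: x0,y0,x1,y1=box; im=im[y0:y1,x0:x1]
    cv2.imwrite(f"pics/{name}.png",cv2.resize(im,None,fx=k,fy=k,interpolation=cv2.INTER_CUBIC))
E
python3 - <<'E'
from h import *
c=cam("scene")
a=c["pixels"][150:260,130:270];b=c["pixels"][210:340,390:510]
a=cv2.resize(a,(400,314),interpolation=cv2.INTER_CUBIC);b=cv2.resize(b,(400,433),interpolation=cv2.INTER_CUBIC)
m=np.zeros((433,800,3),np.uint8);m[:314,:400]=a;m[:,400:]=b
cv2.imwrite("pics/sc1.png",m[...,::-1])
for n,u,v,z in [("reach",190,213,.003),("mat",440,291,.081),("spool",229,240,.014),("penl",155,184,.01)]: print(n,onz(c,u,v,z).round(3))
d=cam("side")
for n,u,v,z in [("reach",290,298,.003),("mat",301,174,.081),("spool",314,259,.014),("penl",252,350,.01)]: print(n,onz(d,u,v,z).round(3))
E
```

```text
reach [0.44  0.325 0.003]
mat [ 0.427 -0.421  0.081]
spool [0.39  0.148 0.014]
penl [0.497 0.512 0.01 ]
reach [0.45  0.321 0.003]
mat [ 0.429 -0.41   0.081]
spool [0.394 0.158 0.014]
penl [0.511 0.496 0.01 ]
```

View pics/sc1.png

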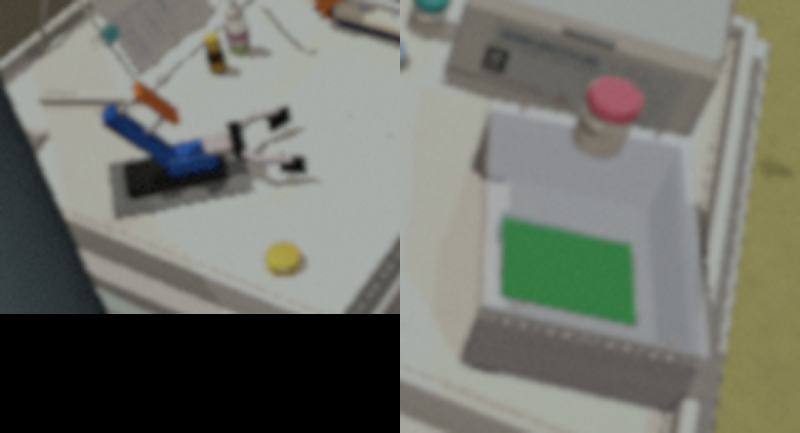

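View pics/wrist0.png

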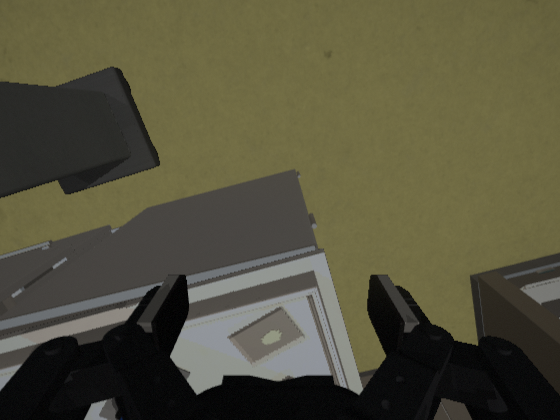

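```bash
python3 - <<'E'
from h import *
c=cam("scene")
k=.35
for n,u,v in [("nl",113,215),("nr",252,190),("fl",108,162)]: print(n,onz(c,130+u*k,150+v*k,.003).round(3))
# riser mat corners
k2=.3
for u,v in [(502,218),(632,243),(635,323),(502,296)]: print(onz(c,390+(u-400)*k2,210+v*k2,.081).round(3))
for u,v in [(477,360),(690,402)]: print("front-bottom",onz(c,390+(u-400)*k2,210+v*k2,0).round(3))
print("jar",onz(c,390+(598-400)*k2,210+150*k2,.078).round(3))
d=cam("side")
save(d,"side_c",(220,150,360,330),3.3)
E
```

```text
nl [0.368 0.349 0.003]
nr [0.466 0.237 0.003]
fl [0.432 0.407 0.003]
[ 0.452 -0.37   0.081]
[ 0.472 -0.458  0.081]
[ 0.404 -0.47   0.081]
[ 0.385 -0.385  0.081]
front-bottom [ 0.385 -0.386  0.   ]
front-bottom [ 0.419 -0.529  0.   ]
jar [ 0.553 -0.422  0.078]
```

View pics/side_c.png

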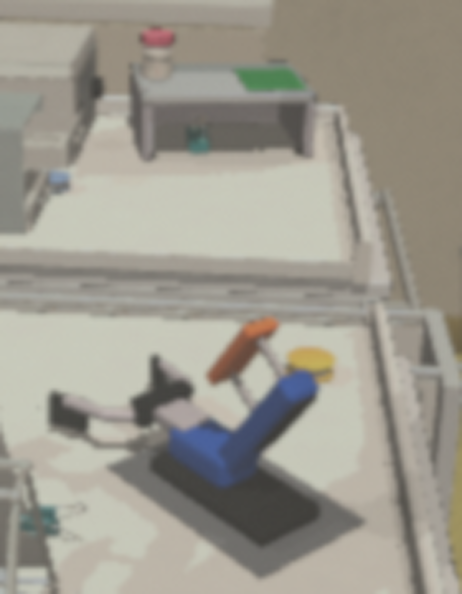

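```bash
cat >> h.py <<'E'
U=np.array([-np.sin(np.radians(35)),0,np.cos(np.radians(35))]);Nn=np.array([np.cos(np.radians(35)),0,np.sin(np.radians(35))])
def Rz(a): return R.from_euler("z",a,degrees=True).as_matrix()
def tool_R(psi): return Rz(psi)@np.array([[0,1,0],Nn,-U]).T
def grip_pose(origin,psi,back=0.054,w=None):
    """tool pose with grasp point at reacher grip point (+ shift), 'back' = TCP distance from grip along u"""
    T=np.eye(4);T[:3,:3]=tool_R(psi);T[:3,3]=np.array(origin)+Rz(psi)@(np.array([0,0,.088])+U*back);return T
def rows(T,n,T0=None):
    T0=T_tool() if T0 is None else T0
    D=np.linalg.inv(T0)@T; w=R.from_matrix(D[:3,:3]).as_rotvec()/n; r=R.from_rotvec(w).as_matrix()
    S=sum(np.linalg.matrix_power(r,k) for k in range(n)); o=np.linalg.solve(S,D[:3,3])
    print(n,"rows offset",o.round(4).tolist(),"ang",w.round(4).tolist(),"mm/row",round(1e3*np.linalg.norm(o),1),"deg/row",round(np.degrees(np.linalg.norm(w)),2), "Tot",D[:3,3].round(4))
E
python3 - <<'E'
from h import *
rows(grip_pose([.438,.337,.003],-49,.174),24)
E
```

```text
24 rows offset [-0.0117, 0.0049, 0.0061] ang [-0.0149, -0.0269, 0.0856] mm/row 14.0 deg/row 5.21 Tot [-0.2367 -0.147   0.0701]
```

Call:
servo_tool --moves '[{"offset": [-0.0117,0.0049,0.0061],"angular": [-0.0149,-0.0269,0.0856],"claw": 100},{"offset": [-0.0117,0.0049,0.0061],"angular": [-0.0149,-0.0269,0.0856],"claw": 100},{"offset": [-0.0117,0.0049,0.0061],"angular": [-0.0149,-0.0269,0.0856],"claw": 100},{"offset": [-0.0117,0.0049,0.0061],"angular": [-0.0149,-0.0269,0.0856],"claw": 100},{"offset": [-0.0117,0.0049,0.0061],"angular": [-0.0149,-0.0269,0.0856],"claw": 100},{"offset": [-0.0117,0.0049,0.0061],"angular": [-0.0149,-0.0269,0.0856],"claw": 100},{"offset": [-0.0117,0.0049,0.0061],"angular": [-0.0149,-0.0269,0.0856],"claw": 100},{"offset": [-0.0117,0.0049,0.0061],"angular": [-0.0149,-0.0269,0.0856],"claw": 100},{"offset": [-0.0117,0.0049,0.0061],"angular": [-0.0149,-0.0269,0.0856],"claw": 100},{"offset": [-0.0117,0.0049,0.0061],"angular": [-0.0149,-0.0269,0.0856],"claw": 100},{"offset": [-0.0117,0.0049,0.0061],"angular": [-0.0149,-0.0269,0.0856],"claw": 100},{"offset": [-0.0117,0.0049,0.0061],"angular": [-0.0149,-0.0269,0.0856],"claw": 100}]'

```text
time_s: 1.35
position: [0.3342, 0.5679, 0.2544]
ee_rot: [0.165, 0.61, 0.772, 0.062]
contact_force: [-0.7, 0.9, -0.1]
finger_gap: 0.0857
finger_force: 0.0
```

Call:
servo_tool --moves '[{"offset": [-0.0117,0.0049,0.0061],"angular": [-0.0149,-0.0269,0.0856],"claw": 100},{"offset": [-0.0117,0.0049,0.0061],"angular": [-0.0149,-0.0269,0.0856],"claw": 100},{"offset": [-0.0117,0.0049,0.0061],"angular": [-0.0149,-0.0269,0.0856],"claw": 100},{"offset": [-0.0117,0.0049,0.0061],"angular": [-0.0149,-0.0269,0.0856],"claw": 100},{"offset": [-0.0117,0.0049,0.0061],"angular": [-0.0149,-0.0269,0.0856],"claw": 100},{"offset": [-0.0117,0.0049,0.0061],"angular": [-0.0149,-0.0269,0.0856],"claw": 100},{"offset": [-0.0117,0.0049,0.0061],"angular": [-0.0149,-0.0269,0.0856],"claw": 100},{"offset": [-0.0117,0.0049,0.0061],"angular": [-0.0149,-0.0269,0.0856],"claw": 100},{"offset": [-0.0117,0.0049,0.0061],"angular": [-0.0149,-0.0269,0.0856],"claw": 100},{"offset": [-0.0117,0.0049,0.0061],"angular": [-0.0149,-0.0269,0.0856],"claw": 100},{"offset": [-0.0117,0.0049,0.0061],"angular": [-0.0149,-0.0269,0.0856],"claw": 100},{"offset": [-0.0117,0.0049,0.0061],"angular": [-0.0149,-0.0269,0.0856],"claw": 100}]'

```text
time_s: 2.35
position: [0.3729, 0.4117, 0.2332]
ee_rot: [0.281, 0.894, 0.332, 0.106]
contact_force: [-0.2, -0.6, 0.2]
finger_gap: 0.0853
finger_force: 0.0
```

```bash
python3 - <<'E'
from h import *
s=sense();print(s["time_s"],np.round(s["joint_pos"],3))
rows(grip_pose([.438,.337,.003],-49,.174),12)
save(cam("wrist"),"w1")
E
```

```text
2.35 [-1.719  0.486  0.711  1.867  0.295  1.118 -2.056]
12 rows offset [0.0, -0.0, -0.0001] ang [-0.0001, 0.0001, -0.0005] mm/row 0.1 deg/row 0.03 Tot [ 0.0001 -0.0004 -0.0007]
```

View pics/w1.png

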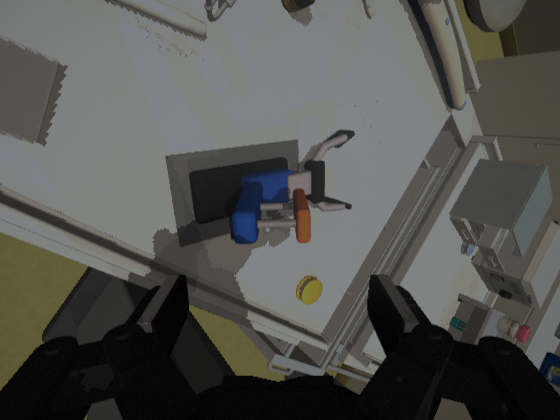

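```bash
cat > ov.py <<'E'
from h import *
def box(c,im,k,off,o,psi,x,y,z,col):
    A=Rz(psi)
    import itertools
    P=[(a,b,d) for a in x for b in y for d in z]
    q=[((proj(c,np.array(o)+A@np.array(p))-off)*k) for p in P]
    for i in range(8):
        for j in range(i):
            if sum(P[i][m]!=P[j][m] for m in range(3))==1: cv2.line(im,tuple(map(int,q[i])),tuple(map(int,q[j])),col,1)
def bars(c,im,k,off,o,psi,col):
    A=Rz(psi); g=np.array([0,0,.088])
    for t in ([-.028],[.028]):
        q=[(proj(c,np.array(o)+A@(g+t[0]*Nn+l*U+np.array([0,b,0])))-off)*k for l,b in [(-.026,-.013),(.034,-.013),(.034,.013),(-.026,.013)]]
        cv2.polylines(im,[np.array(q,int)],True,col,1)
E
python3 - <<'E'
from ov import *
c=cam("wrist")
for n,u,v,z in [("m0",167,155,.003),("m1",298,140,.003),("m2",182,245,.003),("s0",192,172,.015),("s1",288,158,.015),("s2",198,222,.015)]:
    print(n,onz(c,u,v,z).round(4))
off=np.array([140,100]);k=3
im=np.ascontiguousarray(cv2.resize(c["pixels"][100:280,140:380,::-1],None,fx=k,fy=k,interpolation=cv2.INTER_CUBIC))
o=[.438,.337,.003];psi=-49
box(c,im,k,off,o,psi,(-.055,.095),(-.045,.045),(0,),(0,0,255)) if 0 else None
box(c,im,k,off,o,psi,(-.035,.075),(-.026,.026),(0,.012),(0,255,255))
bars(c,im,k,off,o,psi,(0,255,0))
m=[(proj(c,np.array(o)+Rz(psi)@np.array(p))-off)*k for p in [(-.055,-.045,0),(.095,-.045,0),(.095,.045,0),(-.055,.045,0)]]
cv2.polylines(im,[np.array(m,int)],True,(0,0,255),1)
cv2.imwrite("pics/w1o.png",im)
E
```

```text
m0 [0.4309 0.4062 0.003 ]
m1 [0.5314 0.2965 0.003 ]
m2 [0.3666 0.345  0.003 ]
s0 [0.4304 0.3833 0.015 ]
s1 [0.5035 0.303  0.015 ]
s2 [0.3945 0.3506 0.015 ]
```

View pics/w1o.png

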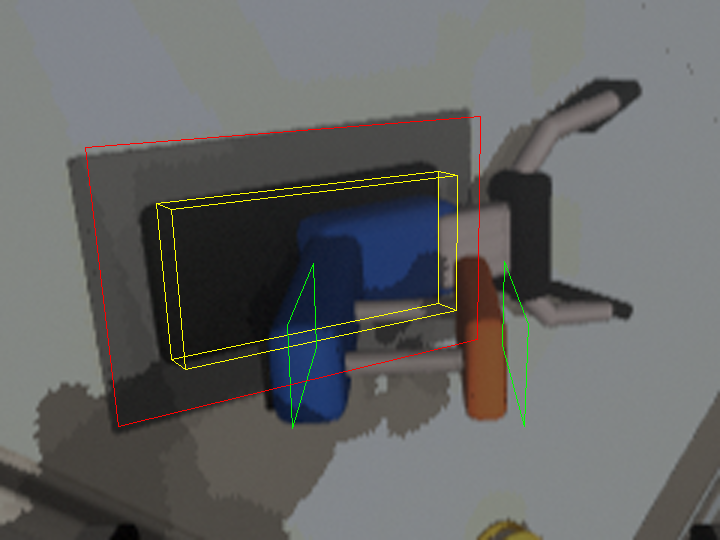

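```bash
python3 - <<'E'
from h import *
o=np.array([.4345,.3407,.003])-.003*(Rz(-47.6)@Nn)
T1=grip_pose(o,-47.6,.114); rows(T1,6); rows(grip_pose(o,-47.6,.054),6,T1)
E
```

```text
6 rows offset [-0.0001, -0.0013, 0.0092] ang [-0.0, 0.0029, -0.0035] mm/row 9.3 deg/row 0.26 Tot [-0.0006 -0.0079  0.0552]
6 rows offset [0.0, 0.0, 0.01] ang [-0.0, 0.0, 0.0] mm/row 10.0 deg/row 0.0 Tot [0.   0.   0.06]
```

Call:
servo_tool --moves '[{"offset": [-0.0001,-0.0013,0.0092],"angular": [0,0.0029,-0.0035],"claw": 100},{"offset": [-0.0001,-0.0013,0.0092],"angular": [0,0.0029,-0.0035],"claw": 100},{"offset": [-0.0001,-0.0013,0.0092],"angular": [0,0.0029,-0.0035],"claw": 100},{"offset": [-0.0001,-0.0013,0.0092],"angular": [0,0.0029,-0.0035],"claw": 100},{"offset": [-0.0001,-0.0013,0.0092],"angular": [0,0.0029,-0.0035],"claw": 100},{"offset": [-0.0001,-0.0013,0.0092],"angular": [0,0.0029,-0.0035],"claw": 100},{"offset": [0,0,0],"angular": [0,0,0],"claw": 100}]' --newtons 30

```text
time_s: 3.03
position: [0.3894, 0.3907, 0.1815]
ee_rot: [0.281, 0.889, 0.345, 0.109]
contact_force: [-0.6, -0.3, 0.0]
finger_gap: 0.0851
finger_force: 0.0
```

```bash
python3 - <<'E'
from ov import *
c=cam("wrist")
off=np.array([100,60]);k=2
im=np.ascontiguousarray(cv2.resize(c["pixels"][60:360,100:480,::-1],None,fx=k,fy=k,interpolation=cv2.INTER_CUBIC))
o=[.4345,.3407,.003];psi=-47.6
box(c,im,k,off,o,psi,(-.035,.075),(-.026,.026),(0,.012),(0,255,255))
bars(c,im,k,off,o,psi,(0,255,0))
cv2.imwrite("pics/w2o.png",im)
E
```

```text
(no output)
```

View pics/w2o.png

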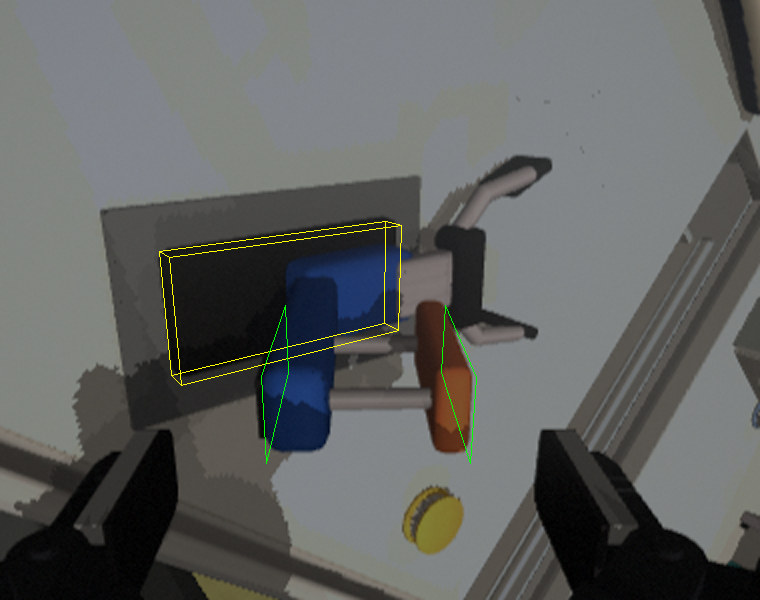

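Call:
servo_tool --moves '[{"offset": [0,0,0.01],"angular": [0,0,0],"claw": 100},{"offset": [0,0,0.01],"angular": [0,0,0],"claw": 100},{"offset": [0,0,0.01],"angular": [0,0,0],"claw": 100},{"offset": [0,0,0.01],"angular": [0,0,0],"claw": 100},{"offset": [0,0,0.01],"angular": [0,0,0],"claw": 100},{"offset": [0,0,0.01],"angular": [0,0,0],"claw": 100},{"offset": [0,0,0],"angular": [0,0,0],"claw": 80},{"offset": [0,0,0],"angular": [0,0,0],"claw": 70},{"offset": [0,0,0],"angular": [0,0,0],"claw": 65},{"offset": [0,0,0],"angular": [0,0,0],"claw": 59},{"offset": [0,0,0],"angular": [0,0,0],"claw": 59},{"offset": [0,0,0],"angular": [0,0,0],"claw": 59}]'

```text
time_s: 4.08
position: [0.4134, 0.3674, 0.1352]
ee_rot: [0.28, 0.889, 0.345, 0.11]
contact_force: [0.7, -1.9, 5.7]
finger_gap: 0.0507
finger_force: 16.7
```

Call:
servo_tool --moves '[{"offset": [0,0,0],"angular": [0,0,0],"claw": 59},{"offset": [0,0,0],"angular": [0,0,0],"claw": 59}]'

```text
time_s: 4.25
position: [0.4134, 0.3674, 0.1352]
ee_rot: [0.28, 0.889, 0.345, 0.11]
contact_force: [0.1, -1.7, 6.1]
finger_gap: 0.0508
finger_force: 16.6
```

```bash
python3 - <<'E'
from h import *
s=sense();print({k:np.round(v,3) for k,v in s.items()})
E
```

```text
{'time_s': np.float64(4.25), 'joint_pos': array([-1.606,  0.62 ,  0.68 ,  1.956,  0.287,  0.861, -2.03 ]), 'joint_velocities': array([-0.   , -0.001,  0.002,  0.002,  0.001, -0.001, -0.   ]), 'joint_torque': array([ -0.692, -35.351,   8.665, -15.131,   0.285,  -0.247,  -0.066]), 'position': array([0.413, 0.367, 0.135]), 'ee_rot': array([0.28 , 0.889, 0.345, 0.11 ]), 'contact_force': array([ 0.143, -1.723,  6.141]), 'ft_torque': array([-0.743, -0.259, -0.169]), 'finger_force': np.float64(16.585), 'finger_gap': np.float64(0.051)}
```

```bash
cat >> h.py <<'E'
def T_of(o,psi):
    T=np.eye(4);T[:3,:3]=Rz(psi);T[:3,3]=o;return T
def blobs(c,lo,hi,roi=None,amin=8):
    hsv=cv2.cvtColor(c["pixels"],cv2.COLOR_RGB2HSV); m=cv2.inRange(hsv,np.array(lo),np.array(hi))
    if roi: z=np.zeros_like(m);x0,y0,x1,y1=roi;z[y0:y1,x0:x1]=m[y0:y1,x0:x1];m=z
    n,l,st,ce=cv2.connectedComponentsWithStats(m)
    return m,l,[(i,st[i].tolist(),ce[i].round(1).tolist()) for i in range(1,n) if st[i][4]>=amin]
E
python3 - <<'E'
from h import *
H=np.linalg.inv(T_tool())@T_of([.4345,.3407,.003],-47.6)
# nominal hand transform
w=.0507;Rr=np.array([[0,1,0],Nn,-U]); Hn=np.eye(4);Hn[:3,:3]=Rr
Hn[:3,3]=np.array([0,(.056-w)/2,.054])-Rr@np.array([0,0,.088])
print("H",H.round(4));print("Hn",Hn.round(4));print((T_tool()@Hn).round(4))
for n in("scene","side"):
    c=cam(n)
    m,l,b=blobs(c,(50,120,60),(75,255,255)); print(n,"green",b)
    i=max(b,key=lambda t:t[1][4])[0]
    cnt=max(cv2.findContours((l==i).astype(np.uint8),cv2.RETR_EXTERNAL,cv2.CHAIN_APPROX_NONE)[0],key=len)
    q=cv2.approxPolyDP(cnt,4,True)[:,0];
    for p in q: print(p,onz(c,*p,.081).round(4))
    print("c",onz(c,*[t for t in b if t[0]==i][0][2],.081).round(4))
    print("teal",blobs(c,(80,80,40),(95,255,255))[2])
E
```

```text
H [[-0.002   1.      0.0029 -0.0029]
 [ 0.8189 -0.      0.574  -0.048 ]
 [ 0.5739  0.0035 -0.8189  0.1278]
 [ 0.      0.      0.      1.    ]]
Hn [[ 0.      1.      0.      0.    ]
 [ 0.8192  0.      0.5736 -0.0478]
 [ 0.5736 -0.     -0.8192  0.1261]
 [ 0.      0.      0.      1.    ]]
[[ 6.758e-01  7.371e-01 -2.400e-03  4.361e-01]
 [-7.371e-01  6.758e-01 -1.600e-03  3.432e-01]
 [ 5.000e-04  2.900e-03  1.000e+00  4.500e-03]
 [ 0.000e+00  0.000e+00  0.000e+00  1.000e+00]]
scene green [(1, [421, 277, 39, 29, 816], [439.8, 291.0])]
[422 277] [ 0.449  -0.3743  0.081 ]
[423 298] [ 0.3899 -0.3895  0.081 ]
[459 305] [ 0.4077 -0.4664  0.081 ]
[457 284] [ 0.4656 -0.453   0.081 ]
c [ 0.427  -0.4203  0.081 ]
teal [(1, [167, 160, 4, 4, 12], [168.3, 161.3]), (2, [395, 205, 9, 8, 63], [399.0, 208.7])]
side green []Traceback (most recent call last):
  File "<stdin>", line 10, in <module>
ValueError: max() iterable argument is empty
```

Call:
servo_tool --moves '[{"offset": [0,0.0029,-0.0041],"angular": [0,0,0],"claw": 59},{"offset": [0,0.0057,-0.0082],"angular": [0,0,0],"claw": 59},{"offset": [0,0.0086,-0.0123],"angular": [0,0,0],"claw": 59},{"offset": [0,0.0086,-0.0123],"angular": [0,0,0],"claw": 59},{"offset": [0,0.0086,-0.0123],"angular": [0,0,0],"claw": 59},{"offset": [0,0.0086,-0.0123],"angular": [0,0,0],"claw": 59},{"offset": [0,0.0086,-0.0123],"angular": [0,0,0],"claw": 59},{"offset": [0,0.0086,-0.0123],"angular": [0,0,0],"claw": 59},{"offset": [0,0.0086,-0.0123],"angular": [0,0,0],"claw": 59},{"offset": [0,0.0086,-0.0123],"angular": [0,0,0],"claw": 59},{"offset": [0,0.0029,-0.0041],"angular": [0,0,0],"claw": 59}]'

```text
time_s: 5.27
position: [0.4126, 0.3687, 0.2764]
ee_rot: [0.277, 0.89, 0.345, 0.111]
contact_force: [1.8, -0.2, -1.3]
finger_gap: 0.0505
finger_force: 18.7
```

```bash
python3 - <<'E'
from ov import *
s=sense();print(np.round(s["joint_pos"],3),s["contact_force"].round(2) if hasattr(s["contact_force"],"round") else s["contact_force"],s["finger_gap"])
c=cam("side"); print("blk",onz(c,280,192,.0).round(3),onz(c,280,185,.038).round(3))
print("teal side",[b for b in blobs(c,(70,50,30),(100,255,255),None,5)[2]])
print("green side",[b for b in blobs(c,(45,80,40),(75,255,255),None,5)[2]])
xr=Rz(-77.5)[:,0];yr=Rz(-77.5)[:,1];ro=np.array([.485,-.4217,0])
o=ro-.285*xr+np.array([0,0,.12])
H=np.linalg.inv(T_of([.4345,.3407,.003],-47.6))
Rr=np.array([[0,1,0],Nn,-U]);w=.0507;Hn=np.eye(4);Hn[:3,:3]=Rr
Hn[:3,3]=np.array([0,(.056-w)/2,.054])-Rr@np.array([0,0,.088])
T=T_of(o,-77.5)@np.linalg.inv(Hn);print(o,T[:3,3])
rows(T,30)
w=cam("wrist");save(w,"w3")
print("jaw centre",proj(w,(T_tool()@Hn@np.array([.15,0,.018,1]))[:3]))
E
```

```text
[-1.689  0.384  0.765  1.893  0.369  1.118 -1.964] [ 1.78 -0.24 -1.3 ] 0.0505450708686319
blk [ 0.509 -0.426  0.   ] [ 0.508 -0.396  0.038]
teal side [(1, [277, 192, 6, 4, 22], [279.7, 193.5]), (2, [233, 304, 3, 5, 13], [234.0, 305.7])]
green side []
[ 0.42331471 -0.14345564  0.12      ] [ 0.41614106 -0.1110974   0.25071423]
30 rows offset [-0.0075, 0.0113, 0.0089] ang [-0.0002, -0.0102, 0.0142] mm/row 16.2 deg/row 1.0 Tot [-0.3222  0.2792  0.2217]
jaw centre [372.67196916 206.13509736]
```

Call:
servo_tool --moves '[{"offset": [-0.0025,0.0038,0.003],"angular": [0,-0.0034,0.0047],"claw": 59},{"offset": [-0.005,0.0075,0.0059],"angular": [-0.0002,-0.0068,0.0095],"claw": 59},{"offset": [-0.0075,0.0113,0.0089],"angular": [-0.0002,-0.0102,0.0142],"claw": 59},{"offset": [-0.0075,0.0113,0.0089],"angular": [-0.0002,-0.0102,0.0142],"claw": 59},{"offset": [-0.0075,0.0113,0.0089],"angular": [-0.0002,-0.0102,0.0142],"claw": 59},{"offset": [-0.0075,0.0113,0.0089],"angular": [-0.0002,-0.0102,0.0142],"claw": 59},{"offset": [-0.0075,0.0113,0.0089],"angular": [-0.0002,-0.0102,0.0142],"claw": 59},{"offset": [-0.0075,0.0113,0.0089],"angular": [-0.0002,-0.0102,0.0142],"claw": 59},{"offset": [-0.0075,0.0113,0.0089],"angular": [-0.0002,-0.0102,0.0142],"claw": 59},{"offset": [-0.0075,0.0113,0.0089],"angular": [-0.0002,-0.0102,0.0142],"claw": 59},{"offset": [-0.0075,0.0113,0.0089],"angular": [-0.0002,-0.0102,0.0142],"claw": 59},{"offset": [-0.0075,0.0113,0.0089],"angular": [-0.0002,-0.0102,0.0142],"claw": 59}]'

```text
time_s: 6.37
position: [0.4432, 0.1904, 0.2651]
ee_rot: [0.29, 0.918, 0.258, 0.082]
contact_force: [0.4, -0.2, -2.1]
finger_gap: 0.0513
finger_force: 18.9
```

Call:
servo_tool --moves '[{"offset": [-0.0075,0.0113,0.0089],"angular": [-0.0002,-0.0102,0.0142],"claw": 59},{"offset": [-0.0075,0.0113,0.0089],"angular": [-0.0002,-0.0102,0.0142],"claw": 59},{"offset": [-0.0075,0.0113,0.0089],"angular": [-0.0002,-0.0102,0.0142],"claw": 59},{"offset": [-0.0075,0.0113,0.0089],"angular": [-0.0002,-0.0102,0.0142],"claw": 59},{"offset": [-0.0075,0.0113,0.0089],"angular": [-0.0002,-0.0102,0.0142],"claw": 59},{"offset": [-0.0075,0.0113,0.0089],"angular": [-0.0002,-0.0102,0.0142],"claw": 59},{"offset": [-0.0075,0.0113,0.0089],"angular": [-0.0002,-0.0102,0.0142],"claw": 59},{"offset": [-0.0075,0.0113,0.0089],"angular": [-0.0002,-0.0102,0.0142],"claw": 59},{"offset": [-0.0075,0.0113,0.0089],"angular": [-0.0002,-0.0102,0.0142],"claw": 59},{"offset": [-0.0075,0.0113,0.0089],"angular": [-0.0002,-0.0102,0.0142],"claw": 59},{"offset": [-0.0075,0.0113,0.0089],"angular": [-0.0002,-0.0102,0.0142],"claw": 59},{"offset": [-0.005,0.0075,0.0059],"angular": [-0.0002,-0.0068,0.0095],"claw": 59}]'

```text
time_s: 7.37
position: [0.4377, 0.0009, 0.2557]
ee_rot: [0.298, 0.939, 0.162, 0.05]
contact_force: [0.1, -0.4, -1.9]
finger_gap: 0.0511
finger_force: 18.7
```

```bash
cat >> h.py <<'E'
Rr=np.array([[0,1,0],Nn,-U])
def hand(w):
    H=np.eye(4);H[:3,:3]=Rr;H[:3,3]=np.array([0,(.056-w)/2,.054])-Rr@np.array([0,0,.088]);return H
def reach(w=None):
    s=sense();return T_tool(s)@hand(w or s["finger_gap"])
def go(o,psi,n,w=None,o0=None): 
    w=w or sense()["finger_gap"]; rows(T_of(o,psi)@np.linalg.inv(hand(w)),n)
E
python3 - <<'E'
from ov import *
s=sense();print(s["time_s"],np.round(s["joint_pos"],3),np.round(s["contact_force"],2))
print(reach().round(4))
w=cam("wrist");save(w,"w4")
print("jaw centre",proj(w,(reach()@np.array([.15,0,.018,1]))[:3]))
m,l,b=blobs(w,(50,120,60),(75,255,255),None,50);print(b)
print("teal",blobs(w,(80,80,30),(98,255,255),None,20)[2])
E
```

```text
7.3667 [-1.488  0.047  1.095  2.263  0.688  1.017 -2.041] [ 0.08 -0.4  -1.9 ]
[[ 0.3352  0.9422  0.0014  0.4485]
 [-0.9422  0.3352  0.0036 -0.0307]
 [ 0.0029 -0.0026  1.      0.125 ]
 [ 0.      0.      0.      1.    ]]
jaw centre [374.4330377  207.04353779]
[(1, [398, 242, 40, 48, 1191], [417.4, 264.4])]
teal [(1, [375, 195, 11, 14, 108], [379.7, 201.3])]
```

View pics/w4.png

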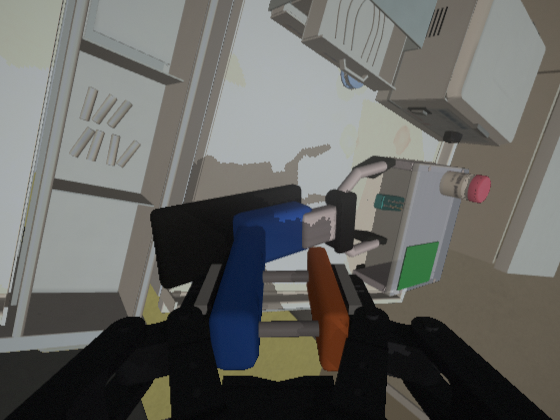

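```bash
cat > blk.py <<'E'
from ov import *
def run(c):
    m,l,b=blobs(c,(50,120,60),(75,255,255),None,50)
    i=max(b,key=lambda t:t[1][4]); cnt=max(cv2.findContours((l==i[0]).astype(np.uint8),cv2.RETR_EXTERNAL,cv2.CHAIN_APPROX_NONE)[0],key=len)
    q=cv2.approxPolyDP(cnt,4,True)[:,0]; P=[onz(c,*p,.081) for p in q]
    print("mat",onz(c,*i[2],.081).round(4),[p.round(4).tolist() for p in P])
    for j in range(len(P)):
        d=P[j]-P[j-1];print("  edge",round(np.linalg.norm(d),4),round(np.degrees(np.arctan2(d[1],d[0])),1))
    m,l,b=blobs(c,(75,60,25),(100,255,255),None,20)
    for t in b:
        cnt=np.argwhere(l==t[0])[:,::-1]
        for z in (.016,.038):
            Q=np.array([onz(c,*p,z)[:2] for p in cnt],np.float32); r=cv2.minAreaRect(Q*1000);print("teal",t[1:],z,np.round(r[0],1),np.round(r[1],1),round(r[2],1))
E
python3 - <<'E'
from blk import *
c=cam("wrist");run(c)
save(c,"w4c",(360,180,460,300),6)
E
```

```text
mat [ 0.4285 -0.4143  0.081 ] [[0.4682, -0.4527, 0.081], [0.4526, -0.3688, 0.081], [0.3884, -0.3801, 0.081], [0.4044, -0.4669, 0.081]]
  edge 0.0654 12.6
  edge 0.0854 100.6
  edge 0.0652 -170.0
  edge 0.0882 -79.5
teal ([374, 193, 30, 16, 275], [386.3, 200.0]) 0.016 [ 508.7 -389.5] [22.7 77. ] 6.1
teal ([374, 193, 30, 16, 275], [386.3, 200.0]) 0.038 [ 508.  -355.9] [21.  71.3] 6.1
```

```bash
cat >> blk.py <<'E'
from scipy.optimize import minimize
def fit(c,p0,roi=None,h=.038):
    m,l,b=blobs(c,(75,60,25),(100,255,255),roi,20); t=max(b,key=lambda t:t[1][4])
    pts=np.argwhere(l==t[0])[:,::-1]; hull=cv2.convexHull(pts.astype(np.int32)); k=8
    x0,y0=pts.min(0)-10; sz=(pts.max(0)-pts.min(0)+20)*k
    M=np.zeros(sz[::-1],np.uint8)
    hp=np.concatenate([pts-.5,pts+.5,pts+[.5,-.5],pts+[-.5,.5]]).astype(np.float32); hh=cv2.convexHull(hp)[:,0]
    cv2.fillPoly(M,[((hh-[x0,y0])*k).astype(int)],1)
    def cost(p):
        A=Rz(p[2]*100);q=np.array([proj(c,np.array([p[0],p[1],0])+A@np.array([a,bb,z])) for a in(-.03,.03) for bb in(-.012,.012) for z in(0,h)],np.float32)
        N=np.zeros_like(M);cv2.fillPoly(N,[((cv2.convexHull(q)[:,0]-[x0,y0])*k).astype(int)],1)
        return 1-(M&N).sum()/max(1,(M|N).sum())
    r=min((minimize(cost,[p0[0]+dx,p0[1]+dy,(p0[2]+da)/100],method="Nelder-Mead",options=dict(initial_simplex=None,xatol=1e-4,fatol=1e-4)) for dx in(-.006,.006) for dy in(-.01,.01) for da in(-6,6)),key=lambda r:r.fun)
    print("block",r.x[:2].round(4),"psi",round(r.x[2]*100,1),"1-IoU",round(r.fun,3));return r.x
E
python3 - <<'E'
from blk import *
c=cam("wrist");fit(c,(.509,-.4,-80))
c=cam("side");fit(c,(.509,-.4,-80),(260,170,310,210))
c=cam("scene");fit(c,(.509,-.4,-80),(420,240,480,310)) if 0 else None
E
```

```text
block [ 0.5083 -0.3611] psi -86.8 1-IoU 0.363Traceback (most recent call last):
  File "<stdin>", line 3, in <module>
  File "blk.py", line 16, in fit
    m,l,b=blobs(c,(75,60,25),(100,255,255),roi,20); t=max(b,key=lambda t:t[1][4])
                                                      ~~~^^^^^^^^^^^^^^^^^^^^^^^^
ValueError: max() iterable argument is empty
```

View pics/w4c.png

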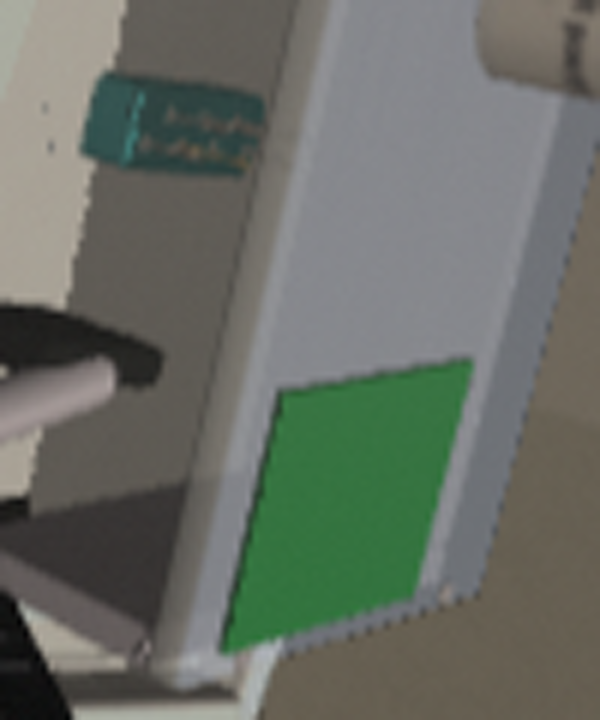

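```bash
python3 - <<'E'
from blk import *
c=cam("wrist")
f=lambda u,v,z:onz(c,360+u/6-.4,180+v/6-.4,z).round(4)
a,b=f(101,73,0),f(81,153,0);print("front ground",a,b,(a+b)/2,np.linalg.norm(a-b),np.degrees(np.arctan2(*(b-a)[1::-1])))
a,b=f(140,78,.016),f(130,165,.016);print("front 16",a,b,(a+b)/2,np.linalg.norm(a-b),np.degrees(np.arctan2(*(b-a)[1::-1])))
a,b=f(130,165,.016),f(243,175,.016);print("side16",a,b,np.degrees(np.arctan2(*(b-a)[1::-1])))
a,b=f(81,153,0),f(243,175,0);print("side0?",a,b,np.degrees(np.arctan2(*(b-a)[1::-1])))
print("board front bottom?",f(105,690,.078) ,f(190,660,.078),f(325,0,.078),f(290,0,.066))
E
```

```text
front ground [ 0.5223 -0.3658  0.    ] [ 0.5    -0.3684  0.    ] [ 0.51115 -0.3671   0.     ] 0.02245105788153421 -173.34979968334082
front 16 [ 0.5232 -0.3603  0.016 ] [ 0.5007 -0.3683  0.016 ] [ 0.51195 -0.3643   0.016  ] 0.023879907872519077 -160.42687416958978
side16 [ 0.5007 -0.3683  0.016 ] [ 0.5069 -0.4217  0.016 ] -83.37733340461901
side0? [ 0.5    -0.3684  0.    ] [ 0.5072 -0.448   0.    ] -84.83153202366172
board front bottom? [ 0.3801 -0.3342  0.078 ] [ 0.3879 -0.3667  0.078 ] [ 0.5484 -0.3282  0.078 ] [ 0.5476 -0.3343  0.066 ]
```

```bash
python3 - <<'E'
from blk import *
c=cam("wrist");s=cam("side");q=cam("scene")
save(c,"w4r",(140,0,340,260),3)
save(s,"s4",(220,140,380,260),5)
for n,cc,u,v in [("w",c,225,60),("w",c,190,160),("side",s,250,226),("side",s,320,229),("sc",q,305,270),("sc",q,350,210)]:
    print(n,onz(cc,u,v,0).round(3),onz(cc,u,v,.03).round(3))
print(blobs(c,(75,60,25),(100,255,255),None,20)[2])
E
```

```text
w [ 0.598 -0.06   0.   ] [ 0.589 -0.048  0.03 ]
w [ 0.493 -0.051  0.   ] [ 0.493 -0.039  0.03 ]
side [ 0.584 -0.068  0.   ] [0.575 0.002 0.03 ]
side [ 0.367 -0.069  0.   ] [0.373 0.001 0.03 ]
sc [ 0.4   -0.089  0.   ] [ 0.378 -0.098  0.03 ]
sc [ 0.68  -0.118 -0.   ] [ 0.649 -0.126  0.03 ]
[(1, [375, 197, 30, 16, 273], [387.4, 204.1])]
```

View pics/s4.png

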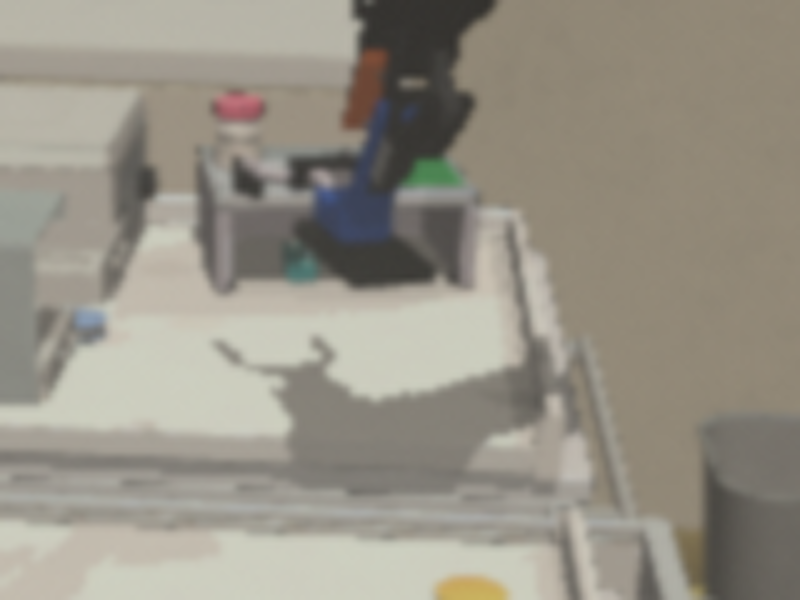

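The side view shows the reacher hanging level in front of the riser, with the block visible inside the gap. My viewing budget is now used up, so I'll work numerically from here.

```bash
python3 - <<'E'
from blk import *
c=cam("wrist");run(c)
b=blobs(c,(75,60,25),(100,255,255),None,20)[2];print(b)
dx,dy=b[0][2][0]-386.3,b[0][2][1]-200.
f=lambda u,v,z:onz(c,360+u/6-.4+dx,180+v/6-.4+dy,z).round(4)
a,b=f(101,73,0),f(81,153,0);print("front ground",(a+b)/2,np.degrees(np.arctan2(*(b-a)[1::-1])))
a,b=f(140,78,.016),f(130,165,.016);print("front 16",(a+b)/2,np.degrees(np.arctan2(*(b-a)[1::-1])))
a,b=f(130,165,.016),f(243,175,.016);print("side16",a,b,np.degrees(np.arctan2(*(b-a)[1::-1])))
print(reach().round(4))
go([.475,-.15,.06],-82,16)
E
```

```text
mat [ 0.4286 -0.4145  0.081 ] [[0.4684, -0.4521, 0.081], [0.4527, -0.37, 0.081], [0.3877, -0.3819, 0.081], [0.404, -0.4667, 0.081]]
  edge 0.066 12.8
  edge 0.0836 100.8
  edge 0.066 -169.6
  edge 0.0864 -79.1
teal ([375, 197, 29, 16, 260], [386.4, 203.9]) 0.016 [ 508.8 -388.7] [23.  76.4] 6.6
teal ([375, 197, 29, 16, 260], [386.4, 203.9]) 0.038 [ 508.2 -354.7] [21.3 70.7] 6.6
[(1, [375, 197, 29, 16, 260], [386.4, 203.9])]
front ground [ 0.5062  -0.37105  0.     ] -173.12697006165843
front 16 [ 0.5071 -0.3683  0.016 ] -160.21892289296497
side16 [ 0.4957 -0.3724  0.016 ] [ 0.5017 -0.4265  0.016 ] -83.67143247375466
[[ 3.405e-01  9.402e-01 -1.000e-04  4.499e-01]
 [-9.402e-01  3.405e-01  3.500e-03 -2.710e-02]
 [ 3.300e-03 -1.100e-03  1.000e+00  1.255e-01]
 [ 0.000e+00  0.000e+00  0.000e+00  1.000e+00]]
16 rows offset [0.0, 0.0041, 0.0079] ang [0.0002, -0.0074, 0.0107] mm/row 8.9 deg/row 0.74 Tot [-0.0115  0.0646  0.1256]
```

Call:
servo_tool --moves '[{"offset": [0,0.0055,0.0105],"angular": [0.0002,-0.0099,0.0143],"claw": 59},{"offset": [0,0.0055,0.0105],"angular": [0.0002,-0.0099,0.0143],"claw": 59},{"offset": [0,0.0055,0.0105],"angular": [0.0002,-0.0099,0.0143],"claw": 59},{"offset": [0,0.0055,0.0105],"angular": [0.0002,-0.0099,0.0143],"claw": 59},{"offset": [0,0.0055,0.0105],"angular": [0.0002,-0.0099,0.0143],"claw": 59},{"offset": [0,0.0055,0.0105],"angular": [0.0002,-0.0099,0.0143],"claw": 59},{"offset": [0,0.0055,0.0105],"angular": [0.0002,-0.0099,0.0143],"claw": 59},{"offset": [0,0.0055,0.0105],"angular": [0.0002,-0.0099,0.0143],"claw": 59},{"offset": [0,0.0055,0.0105],"angular": [0.0002,-0.0099,0.0143],"claw": 59},{"offset": [0,0.0055,0.0105],"angular": [0.0002,-0.0099,0.0143],"claw": 59},{"offset": [0,0.0055,0.0105],"angular": [0.0002,-0.0099,0.0143],"claw": 59},{"offset": [0,0.0055,0.0105],"angular": [0.0002,-0.0099,0.0143],"claw": 59}]'

```text
time_s: 8.82
position: [0.4701, -0.1185, 0.1904]
ee_rot: [0.301, 0.951, 0.066, 0.02]
contact_force: [0.3, 0.9, -1.7]
finger_gap: 0.0506
finger_force: 18.8
```

Call:
servo_tool --moves '[{"offset": [0,0,0],"angular": [0,0,0],"claw": 59},{"offset": [0,0,0],"angular": [0,0,0],"claw": 59}]'

```text
time_s: 8.98
position: [0.4695, -0.1189, 0.1907]
ee_rot: [0.301, 0.951, 0.065, 0.02]
contact_force: [1.0, 0.5, -2.0]
finger_gap: 0.0505
finger_force: 18.7
```

```bash
python3 - <<'E'
from blk import *
s=sense();print(np.round(s["joint_pos"],3),np.round(s["contact_force"],1),s["finger_gap"],s["time_s"])
print(reach().round(4))
c=cam("wrist");run(c)
m,l,b=blobs(c,(75,60,25),(100,255,255),None,20)
x0,y0=b[0][1][0]-2,b[0][1][1]-2
g=cv2.cvtColor(c["pixels"],cv2.COLOR_RGB2HSV)
w,h=b[0][1][2]+4,b[0][1][3]+4
print(x0,y0)
for y in range(y0,y0+h): print(y,"".join(("%3d"%(g[y,x,2])) if m[y,x] else "  ." for x in range(x0,x0+w)))
E
```

```text
[-1.046  0.402  1.033  2.222  0.424  0.7   -1.818] [ 1.   0.5 -2. ] 0.05054343563576835 8.9833
[[ 0.1365  0.9906  0.0011  0.4739]
 [-0.9906  0.1365  0.002  -0.152 ]
 [ 0.0018 -0.0013  1.      0.0601]
 [ 0.      0.      0.      1.    ]]
mat [ 0.4291 -0.4139  0.081 ] [[0.4701, -0.4535, 0.081], [0.4529, -0.3677, 0.081], [0.3875, -0.3806, 0.081], [0.4043, -0.4689, 0.081]]
  edge 0.0676 13.1
  edge 0.0875 101.3
  edge 0.0666 -168.8
  edge 0.0898 -79.2
teal ([381, 167, 18, 10, 89], [390.8, 171.3]) 0.016 [ 516.1 -405.2] [10.3 32.7] 20.5
teal ([381, 167, 18, 10, 89], [390.8, 171.3]) 0.038 [ 518.7 -373.3] [ 9.4 29.6] 20.5
teal ([361, 177, 29, 13, 216], [371.4, 182.7]) 0.016 [ 503.1 -380.4] [14.4 52.8] 1.1
teal ([361, 177, 29, 13, 216], [371.4, 182.7]) 0.038 [ 507.  -350.8] [13.  47.8] 1.1
teal ([392, 178, 6, 6, 27], [394.4, 180.9]) 0.016 [ 506.6 -418.4] [ 6.3 12.7] 0.4
teal ([392, 178, 6, 6, 27], [394.4, 180.9]) 0.038 [ 510.1 -385.2] [ 5.7 11.5] 0.4
379 165
165   .  .  .  .  .  .  .  .  .  .  .  .  .  .  .  .  .  .  .  .  .  .
166   .  .  .  .  .  .  .  .  .  .  .  .  .  .  .  .  .  .  .  .  
[... 156 characters left out ...]
.  .  .  .  .  .  .  .  . 57 65 65 64 64 66 65 65 64 63  .  .
170   .  .  .  .  .  .  .  .  . 63 66 66 65 65 66 65 64 64 65 64  .  .
171   .  .  .  .  .  .  . 58 64 65 64 64 65 66 65 66 66 64 65 65  .  .
172   .  .  .  .  .  . 62 63 64 66 65 66 65 66 65 64 71  . 64 64  .  .
173   .  .  .  . 57 64 63 64  . 68 66 65 66 66 64  .  .  .  .  .  .  .
174   .  . 57 63 63 63 63  .  .  . 64 65 65 64 65  .  .  .  .  .  .  .
175   .  . 63 63 63 64 65  .  .  .  .  .  .  . 65  .  .  .  .  .  .  .
176   .  .  .  . 65 63 64  .  .  .  .  .  .  .  .  .  .  .  .  .  .  .
177   .  .  .  .  .  .  .  .  . 67  .  .  .  .  .  .  .  .  .  .  .  .
178   . 61  .  .  .  .  .  .  .  .  .  .  . 63 64 63 63  .  .  .  .  .
```

```bash
python3 - <<'E'
from blk import *
c=cam("wrist")
p=c["pixels"];g=cv2.cvtColor(p,cv2.COLOR_RGB2HSV);m=cv2.inRange(g,np.array((75,60,25)),np.array((100,255,255)))
def ch(y,x):
    if m[y,x]: return "#" if g[y,x,2]>85 else "T"
    v=g[y,x,2]; return " .:-=+*%@"[min(8,v//29)] 
for y in range(158,198): print(y,"".join(ch(y,x) for x in range(340,410)))
c2=cam("side");print(blobs(c2,(70,50,25),(100,255,255),(260,170,320,215),5)[2])
E
```

```text
158 ++++++++++++++++++++++++++-:........................:::-----:------===
159 +++++++++++++++++++++++++=:............................:----:------===
160 +++++++++++++++++++++++==:.............................:----:------===
161 ++++++++++++++++++++++=:..............:::::::..........:----:------===
162 ++++++++++++++++++++==:............:::--------.........:---:-------===
163 ++++++++++++++++++==:..........::::-------====:........:---:-------===
164 +++++++++++++++++=:........::::-------=========:.......:---:-------===
165 +++++++++++++++==:......:::-------==========+++:......::---:-------===
166 +++++++++++++==:...:::::------==========+++++++:......::::::------====
167 ++++++++++++=:..::::-------==========+++++++++=:........::::------====
168 ++++++++++++:.::-------===========+++++++++++=-....TTTTTTTT:------====
169 +++++++++++=::---=============++++++++++++====:..TTTTTTTTTT:------====
170 +++++++++++=::--===========++++++++++++=====-:..TTTTTTTTTTT:------====
171 ++++++++++=-:--===+++==++++++++++++======---:.TTTTTTTTTTTTT:------====
172 ++++++++++-:--====++++++++++++++======---:...T
[... 1202 characters left out ...]
:::------:------======
189 --==+++++++=+-++++++++==-:TTT##TTTTTTT::::::::-----------:------======
190 ::-========++=++++++++++=:::::TT:::::::::----------------:------======
191 .:::----:::==+++++++++++----:::::::----------------------:------======
192 ....::::....-==+++++++++---------------------------------:------======
193 ..............:=++++++++---------------------------------:------======
194 ................=+++++++--------------------------------::------======
195 ................:+++++++---------------------------------:------======
196 ................:+++++++=--------------------------------------=======
197 ................:+++++++=-------------------------------:-------======
[]
```

```bash
python3 - <<'E'
from blk import *
c=cam("wrist")
for u,v,z in [(361,188.5,0),(369,190,.016),(360.5,180,0),(369.7,180,.016)]: print(u,v,z,onz(c,u,v,z).round(4))
for psi in(-80,-83,-86):
    A=Rz(psi)
    for u,v,z in [(361,188.5,0),(369,190,.016)]: print(psi,(onz(c,u,v,z)-A@np.array([-.03,-.012,0])).round(4))
# where right pad / left pad project (check hand transform): inner pad midpoints and tips
T=reach()
for y in(-.029,.029): print("pad",proj(c,(T@np.array([.15,y,.018,1]))[:3]).round(1),"top-tip",proj(c,(T@np.array([.165,y,.03,1]))[:3]).round(1))
p=c["pixels"].astype(int)
for y in range(150,275,4): print(y,"".join(" .:-=+*%@"[min(8,p[y,x].max()//29)] for x in range(320,420)))
E
```

```text
361 188.5 0 [ 0.4945 -0.3753  0.    ]
369 190 0.016 [ 0.4959 -0.3702  0.016 ]
360.5 180 0 [ 0.505  -0.3715  0.    ]
369.7 180 0.016 [ 0.5078 -0.3681  0.016 ]
-80 [ 0.5115 -0.4027  0.    ]
-80 [ 0.513  -0.3977  0.016 ]
-83 [ 0.5101 -0.4036  0.    ]
-83 [ 0.5115 -0.3986  0.016 ]
-86 [ 0.5086 -0.4043  0.    ]
-86 [ 0.51   -0.3993  0.016 ]
pad [370.4 235. ] top-tip [391.6 235.6]
pad [376.8 172.8] top-tip [399.5 173.1]
150 -------------------------===++++++++++++++++++=----------------------------------:------============
154 ======-------------++++++++++++++++++++++++++++---------------------------------:-------============
158 +++++++===++++++++++++++++++++++++++++++++++++-:........................:::-----:-------============
162 ++++++++++++++++++++++++++++++++++++++++==:............:::--------.........:----:------=============
166 +++++++++++++++++++++++++++++++++==:....::::------===========++++++:.....:::---:-------=============
170 +++++++++++++++++++++++++++++++=::--===========++++++++++++=====-:..:::::::::::::-----==============
174 ++++++++++++++++++++++++++++=:---===+++++++++===
[... 1977 characters left out ...]
==++====++++++++===---------------------:::-------========::----------
254 :::::::=+++++++++++=+++++=======++++===+++--------------------:::::::::.::-----========-:-----------
258 ::::::::=++++++++++++++++++++++++++++++++------------::::.:....::...:.:::------========::-----------
262 :::::::::-+++++++++++++++++++++++++=:.   .--::::::..::....::......:.:::::------=======-::-----------
266 :::::::::::.   .:::::::::-+++-.       .......:.....:..........::.....:.::-----========:.------------
270 :::::::::::::   .::::::::::==:....:..:...::.....................:.....::------=======-:-------------
274 ::::::::::::::.   :::::::::::.........................................::-----========:.-------------
```

```bash
python3 - <<'E'
from blk import *
o1=[.4811,-.1578,.006]; go(o1,-83,8)
T1=T_of(o1,-83)@np.linalg.inv(hand(.0505)); rows(T_of([.4927,-.2521,.006],-83)@np.linalg.inv(hand(.0505)),8,T1)
E
```

```text
8 rows offset [0.0008, -0.0031, 0.0061] ang [0.0, -0.0012, 0.0017] mm/row 6.9 deg/row 0.12 Tot [ 0.0061 -0.0245  0.0491]
8 rows offset [0.0, 0.0097, 0.0068] ang [-0.0, -0.0, 0.0] mm/row 11.9 deg/row 0.0 Tot [0.     0.0778 0.0545]
```

Call:
servo_tool --moves '[{"offset": [0.0008,-0.0031,0.0061],"angular": [0,-0.0012,0.0017],"claw": 59},{"offset": [0.0008,-0.0031,0.0061],"angular": [0,-0.0012,0.0017],"claw": 59},{"offset": [0.0008,-0.0031,0.0061],"angular": [0,-0.0012,0.0017],"claw": 59},{"offset": [0.0008,-0.0031,0.0061],"angular": [0,-0.0012,0.0017],"claw": 59},{"offset": [0.0008,-0.0031,0.0061],"angular": [0,-0.0012,0.0017],"claw": 59},{"offset": [0.0008,-0.0031,0.0061],"angular": [0,-0.0012,0.0017],"claw": 59},{"offset": [0.0008,-0.0031,0.0061],"angular": [0,-0.0012,0.0017],"claw": 59},{"offset": [0.0008,-0.0031,0.0061],"angular": [0,-0.0012,0.0017],"claw": 59},{"offset": [0,0,0],"angular": [0,0,0],"claw": 59},{"offset": [0,0,0],"angular": [0,0,0],"claw": 59}]'

```text
time_s: 10.02
position: [0.4766, -0.1261, 0.1363]
ee_rot: [0.301, 0.952, 0.057, 0.017]
contact_force: [0.1, 0.9, -1.6]
finger_gap: 0.0508
finger_force: 19.1
```

```bash
python3 - <<'E'
from blk import *
s=sense();print(np.round(s["joint_pos"],3),np.round(s["contact_force"],1),s["finger_gap"],s["time_s"])
print(reach().round(4))
go([.4927,-.2521,.006],-83,8)
c=cam("wrist")
p=c["pixels"];g=cv2.cvtColor(p,cv2.COLOR_RGB2HSV);m=cv2.inRange(g,np.array((75,60,25)),np.array((100,255,255)))
ys,xs=np.where(m);print(xs.min(),xs.max(),ys.min(),ys.max())
def ch(y,x):
    if m[y,x]: return "#" if g[y,x,2]>85 else "T"
    v=g[y,x,2]; return " .:-=+*%@"[min(8,v//29)] 
for y in range(140,196,1): print(y,"".join(ch(y,x) for x in range(335,410)))
E
```

```text
[-0.923  0.545  0.925  2.217  0.344  0.576 -1.82 ] [ 0.1  0.9 -1.6] 0.05075486687752645 10.0167
[[ 0.1196  0.9928  0.0011  0.4804]
 [-0.9928  0.1196  0.0015 -0.1591]
 [ 0.0014 -0.0013  1.      0.0056]
 [ 0.      0.      0.      1.    ]]
8 rows offset [0.0001, 0.0096, 0.0067] ang [0.0002, 0.0003, -0.0001] mm/row 11.7 deg/row 0.02 Tot [0.0008 0.0771 0.0537]
395 541 26 202
140 +++++++++++++++++++++++++++++++++++++++++++++++++++++++:..........::-:-----
141 +++++++++++++++++++++++++++++++++++++++++++++++++++++++:.....:::=====------
142 +++++++++++++++++++++++++++++++++++++++++++++++++++++++::::=====++++-------
143 +++++++++++++++++++++++++++++++++++++++++++++++++++++++====+++++++++-------
144 ++++++++++++++++++++++++++++++++++++++++++++++++++++++++++++++++++++-------
145 ++++++++++++++++++++++++++++++++++++++++++++++++++++++++++++++++++++=------
146 +++++++++++++++++++++++++++++++++++++++++++++++++++++++++++++++++++++------
147 +++++++++++++++++++++++++++++++++++++++++++++++++++++++++++++++++++++------
148 ++++++++++++++++++++++++++++++++++++++++++++++++++++++++++++++++++++=------
149 +++
[... 3052 characters left out ...]
+++=+++++++++++++++++++++++++++++++++++++++++=#TTTTTTTTTTT##
188 ++-:--====++++++++++++++++++++++++++++++++++++++++++++++++++=TTTTTTTTTTTT#T
189 =-::-====+++++++=+++++++++++++++++++++++++++++++++++++++++++-TTTTTTTTTTTT#T
190 ...::--=++++++==++++++++++++++++++++++++++++++++++++++++++++-TTTTTTTTTTTT#T
191 ......:-======--=+++++++++++++++++++++++++++++++++++++++++++-TTTTTTTTTTT##T
192 .........:::::...-==++++++++++++++++++++++++++++++++++++++++-TTTTTTTTTTT#TT
193 ...................:=+++++++++++++++++++++++++++++++++++++++:TTTTTTTTTTT##T
194 .....................=+++++++++++++++++++++++++++++++++++++=TTTTTTTTTTTT##T
195 .....................-++++++++++++++++++++++++++++++++++++==TTTTTTTTTTTT##T
```

```bash
python3 - <<'E'
from blk import *
c=cam("wrist")
p=c["pixels"];g=cv2.cvtColor(p,cv2.COLOR_RGB2HSV);m=cv2.inRange(g,np.array((75,60,25)),np.array((100,255,255)))
m[:,480:]=0;m[:170]=0
# front ground edge: leftmost teal px per row
L=[(np.where(m[y,:480])[0].min()-.5,y) for y in range(182,200)]
P=np.array([onz(c,u,v,0)[:2] for u,v in L]);d=np.polyfit(P[:,0],P[:,1],1);print("front line slope deg",np.degrees(np.arctan(d[0])),P[[0,-1]].round(4))
for y in range(176,210): print(y,"".join(("#" if g[y,x,2]>85 else "T") if m[y,x] else " .:-=+*%@"[min(8,g[y,x,2]//29)] for x in range(390,450)))
for u,v,z in [(397.5,179.5,0),(394,201.5,0)]: print(onz(c,u,v,z).round(4))
E
```

```text
front line slope deg 6.689262911763485 [[ 0.5145 -0.3725]
 [ 0.4959 -0.3749]]
176 ++++++++++---------:::::::::.TTTT.TTTTTTTTTTTTTTT:----------
177 ++++++++++-----::::::::.TTTTTTTTTTTTTTTTTTTTTTTTTT:---------
178 ++++++++++-:::::::...TT...T.T.TTTTTTTTTTTTTTTTTTTT:---------
179 ++++++++=-:::..........T.TTTTTTTTTTTTTTTTTTTTTTTTT:---------
180 +++++++=TTTTTTT.TT.TT.TTTTTTTTTTTTTTTTTTTTTTTTTTTT:--------:
181 +++++++-TTTTTTTTTTTTTTTTTTTTTTTTTTTTTTTTTTTTTTTTTT:---------
182 ++++++=TTTTTTTTTTTTTTTTTTTTTTTTTTTTTTTTTTTT::TTTTT---------:
183 ++++++-TTTTTTTTTTTTTTTTTTTTTTTTTTTTTTTTTTTT:::TTTT---------:
184 ++++++:TTTTTTTTTTTT#TTTTTTTTTTTTTTT::TTTTT:::::::::-:------:
185 +++++=TTTTTTTTTTTT##TTTTTTTTTTTTTT:-::TTTT:::::::::::-::---:
186 +++++=#TTTTTTTTTTT##TTTTTT::TTTTTT::::::::::TTTTT:::::::::::
187 +++++=TTTTTTTTTTTT##TTTTTT:-:TTTTT::::::::::::::::-::::-::::
188 +++++-TTTTTTTTTTTT#TTTTTT:-:::::::::TTTTT::::::::::-------::
189 +++++-TTTTTTTTTTT##TTTTTT:::::::::::::TTTTTTTT:::::-------::
190 +++++-TTTTTTTTTTT##TTTTTTT:TTTT::::::::::::TT::::::::-----::
191 +++++:TTTTTTTTTTT#TTTTTTTTTTTTTTTTTT:::::::
[... 539 characters left out ...]
00 ++++=-TTTTTTTTTT##TTTTTTTTTTT:::::::::-----------:-------:--
201 +++++==--TTTTTTT##TTTTTTTT:::::---::---------------------:--
202 ++++++++-:::TTTT##TTTT::::::-----------------------------:--
203 ++++++++---:::::TT::::::--------------------------------::--
204 ++++++++-------:::::------------------------------------::--
205 ++++++++------------------------------------------------:---
206 ++++++++------------------------------------------------:---
207 +++++++=------------------------------------------------:---
208 +++++++-------------------------------------------------:---
209 +++++++=-----------------------------------------------::---
[ 0.5171 -0.3734  0.    ]
[ 0.4931 -0.3749  0.    ]
```

```bash
python3 - <<'E'
from blk import *
go([.4915,-.2548,.006],-83.3,8)
E
```

```text
8 rows offset [-0.0001, 0.0099, 0.0069] ang [0.0001, -0.0002, 0.0003] mm/row 12.1 deg/row 0.02 Tot [-0.0009  0.079   0.0556]
```

Call:
servo_tool --moves '[{"offset": [-0.0001,0.0099,0.0069],"angular": [0.0001,-0.0002,0.0003],"claw": 59},{"offset": [-0.0001,0.0099,0.0069],"angular": [0.0001,-0.0002,0.0003],"claw": 59},{"offset": [-0.0001,0.0099,0.0069],"angular": [0.0001,-0.0002,0.0003],"claw": 59},{"offset": [-0.0001,0.0099,0.0069],"angular": [0.0001,-0.0002,0.0003],"claw": 59},{"offset": [-0.0001,0.0099,0.0069],"angular": [0.0001,-0.0002,0.0003],"claw": 59},{"offset": [-0.0001,0.0099,0.0069],"angular": [0.0001,-0.0002,0.0003],"claw": 59},{"offset": [-0.0001,0.0099,0.0069],"angular": [0.0001,-0.0002,0.0003],"claw": 59},{"offset": [-0.0001,0.0099,0.0069],"angular": [0.0001,-0.0002,0.0003],"claw": 59},{"offset": [0,0,0],"angular": [0,0,0],"claw": 59},{"offset": [0,0,0],"angular": [0,0,0],"claw": 59}]'

```text
time_s: 10.95
position: [0.4873, -0.2222, 0.1373]
ee_rot: [0.3, 0.952, 0.055, 0.018]
contact_force: [0.6, 0.1, -2.4]
finger_gap: 0.0503
finger_force: 18.8
```

```bash
python3 - <<'E'
from blk import *
s=sense();print(np.round(s["joint_pos"],3),np.round(s["contact_force"],1),s["finger_gap"],s["time_s"])
print(reach().round(4)); print("jc",(reach()@np.array([.15,0,.018,1])).round(4))
c=cam("wrist")
p=c["pixels"];g=cv2.cvtColor(p,cv2.COLOR_RGB2HSV);m=cv2.inRange(g,np.array((75,60,25)),np.array((100,255,255)))
m[:,480:]=0;m[:150]=0
for y in range(150,260,3): print(y,"".join(("#" if g[y,x,2]>85 else "T") if m[y,x] else " .:-=+*%@"[min(8,g[y,x,2]//29)] for x in range(320,420)))
E
```

```text
[-0.689  0.562  0.902  2.178  0.363  0.476 -1.669] [ 0.6  0.1 -2.4] 0.05025692394079391 10.95
[[ 1.152e-01  9.933e-01 -6.000e-04  4.912e-01]
 [-9.933e-01  1.152e-01 -2.000e-04 -2.553e-01]
 [-1.000e-04  6.000e-04  1.000e+00  6.700e-03]
 [ 0.000e+00  0.000e+00  0.000e+00  1.000e+00]]
jc [ 0.5085 -0.4043  0.0247  1.    ]
150 ++++++++++++++==---------------------------------------:-------========+=++=+++++++++=+=============
153 +++++++++++++++------------------------------------------------======+++=++=+=++=++==+=++===========
156 +++++++++++++++-----------------------------------::...::--------====+=++=++++++=+++++++============
159 ++++++++++++++-------------------------------::........:::::--------=========+===+++++=+============
162 ++++++++++++++--------------------------::.............:------------=========++++++++=++============
165 ++++++++++++-----------------------::........::::::::::----------===========+++++++=++=+============
168 ++++++++++---------------------:...::::::::::::::::::::----------======++++++++++++=++++============
171 +++++==-----------------------:::::::::::
[... 2404 characters left out ...]
   :--:::..    .. ...::----------=====+++++++++++++===================
243 =+++=:              . .    ..    :--::::::::::::::::-----------====++++++++++++++===================
246 =++++++++=-.       ..       .   ..::::::::::::::::::-------=====+++++++++++++++++===================
249 :::::=++++++++.      .        .-:::::::::::::::::::-------=====++++++++++++++++++===================
252 ::::::=+++++++-:..    ..:--=====::::::::::::::----:-------====++++++++++++++++++====================
255 :::::::=++++++-----------------:::::::------------:-------=====+++++++++++++++++====================
258 ::::::::=++++++----------------------------------::------=====++++++++++++++++++====================
```

Call:
servo_tool --moves '[{"offset": [0,-0.0009,0],"angular": [0,0,0],"claw": 56.5},{"offset": [0,-0.0009,0],"angular": [0,0,0],"claw": 54.5},{"offset": [0,-0.0009,0],"angular": [0,0,0],"claw": 52.5},{"offset": [0,-0.0009,0],"angular": [0,0,0],"claw": 50.5},{"offset": [0,-0.0009,0],"angular": [0,0,0],"claw": 48},{"offset": [0,-0.0007,0],"angular": [0,0,0],"claw": 45},{"offset": [0,0,0],"angular": [0,0,0],"claw": 40},{"offset": [0,0,0],"angular": [0,0,0],"claw": 35},{"offset": [0,0,0],"angular": [0,0,0],"claw": 30},{"offset": [0,0,0],"angular": [0,0,0],"claw": 30},{"offset": [0,0,0],"angular": [0,0,0],"claw": 30}]' --newtons 46

```text
time_s: 11.92
position: [0.4873, -0.2174, 0.1341]
ee_rot: [0.3, 0.952, 0.056, 0.018]
contact_force: [-0.1, 0.8, 0.6]
finger_gap: 0.0388
finger_force: 46.3
```

```bash
python3 - <<'E'
from blk import *
s=sense();print(np.round(s["contact_force"],1),s["finger_gap"],s["finger_force"],s["time_s"])
print(reach().round(4)); print("jc",(reach()@np.array([.15,0,.018,1])).round(4))
c=cam("wrist")
p=c["pixels"];g=cv2.cvtColor(p,cv2.COLOR_RGB2HSV);m=cv2.inRange(g,np.array((75,60,25)),np.array((100,255,255)))
m[:,480:]=0;m[:150]=0
for y in range(171,249,3): print(y,"".join(("#" if g[y,x,2]>85 else "T") if m[y,x] else " .:-=+*%@"[min(8,g[y,x,2]//29)] for x in range(320,420)))
E
```

```text
[-0.1  0.8  0.6] 0.03877947459107098 46.28006637096405 11.9167
[[ 1.173e-01  9.931e-01 -4.000e-04  4.918e-01]
 [-9.931e-01  1.173e-01 -1.000e-04 -2.552e-01]
 [-0.000e+00  4.000e-04  1.000e+00  6.800e-03]
 [ 0.000e+00  0.000e+00  0.000e+00  1.000e+00]]
jc [ 0.5094 -0.4042  0.0248  1.    ]
171 +++++++++++++++++++--------------------------------------------:--------======+=+++++++=+++++=======
174 +++++++++++++++=----------------------------------------------:--------=======+++++=++=+++++========
177 ++++====--------------------------------:::::::::::::::::::::::---------=====++++++++=++++++========
180 ++==--------------------------------::::::::::::::::::::::::::::----------===+++==+=+=++++++========
183 -------------------++-----------::::---::::::::::::::::::::::::------------========+++++++++========
186 -------------------++-------:::::---===-:::::::::::::::::::::::------------======+==+++++++=========
189 ----------------:..........::::::::::==-::::..................::----------======++++=++++++=========
192 -------------:............................TTTTTTTTTTT.........:---------
[... 1218 characters left out ...]
...........-------:::::::::::::-------=====++++++++++++++=============
231 ---------:::==========.... .............:---:::::::::::::::::------======++++++++++++++=============
234 -------+==============.    ... .........::::::::::::::::::::-------======++++++++++++++=============
237 --=+++++++===========:.    ... .........::::::::::::::::---:-------======+++++++++++++==============
240 =+++++++++==--:..          ....... .  ..::::::::::::-------:------======++++++++++++++==============
243 ++++=+++++++=.            .  .   . .....::::::::----------:-------=====+++++++++++++++==============
246 +++++++++++++++++=-.      ..          .::::::-------------:-------======++++++++++++++==============
```

Call:
servo_tool --moves '[{"offset": [0,0.0029,-0.0041],"angular": [0,0,0],"claw": 30},{"offset": [0,0.0029,-0.0041],"angular": [0,0,0],"claw": 30},{"offset": [0,-0.0041,-0.0029],"angular": [0,0,0],"claw": 30},{"offset": [0,-0.0082,-0.0057],"angular": [0,0,0],"claw": 30},{"offset": [0,-0.0107,-0.0075],"angular": [0,0,0],"claw": 30},{"offset": [0,-0.0107,-0.0075],"angular": [0,0,0],"claw": 30},{"offset": [0,-0.0107,-0.0075],"angular": [0,0,0],"claw": 30},{"offset": [0,-0.0107,-0.0075],"angular": [0,0,0],"claw": 30},{"offset": [0,-0.0107,-0.0075],"angular": [0,0,0],"claw": 30},{"offset": [0,-0.0107,-0.0075],"angular": [0,0,0],"claw": 30},{"offset": [0,-0.0082,-0.0057],"angular": [0,0,0],"claw": 30},{"offset": [0,-0.0041,-0.0029],"angular": [0,0,0],"claw": 30}]'

```text
time_s: 12.97
position: [0.4745, -0.1079, 0.1438]
ee_rot: [0.3, 0.952, 0.057, 0.018]
contact_force: [-0.3, 0.2, -2.7]
finger_gap: 0.0385
finger_force: 46.6
```

```bash
python3 - <<'E'
from blk import *
s=sense();print(np.round(s["joint_pos"],3),np.round(s["contact_force"],1),s["finger_gap"],s["finger_force"],s["time_s"])
print(reach().round(4)); print("jc",(reach()@np.array([.15,0,.018,1])).round(4))
c=cam("wrist")
p=c["pixels"];g=cv2.cvtColor(p,cv2.COLOR_RGB2HSV);m=cv2.inRange(g,np.array((75,60,25)),np.array((100,255,255)))
m[:,480:]=0;m[:150]=0
for y in range(171,249,3): print(y,"".join(("#" if g[y,x,2]>85 else "T") if m[y,x] else " .:-=+*%@"[min(8,g[y,x,2]//29)] for x in range(320,420)))
E
```

```text
[-0.972  0.523  0.936  2.219  0.344  0.613 -1.844] [-0.3  0.2 -2.7] 0.03846748099956694 46.57773971557617 12.9667
[[ 1.193e-01  9.929e-01 -2.000e-04  4.791e-01]
 [-9.929e-01  1.193e-01 -1.200e-03 -1.456e-01]
 [-1.200e-03  3.000e-04  1.000e+00  1.660e-02]
 [ 0.000e+00  0.000e+00  0.000e+00  1.000e+00]]
jc [ 0.497  -0.2946  0.0344  1.    ]
171 ++++++++++===------------------------------------====---+++++++++++++++++++++++++++++=--------------
174 ++=--------------------+++++===------------------------++++++++++++++++++++++++++++++---------------
177 ----------------===++++++++++------------::---===---------==+++++++++++++++++++++++++=--------------
180 ---------------+++++++++++++---------::---=====+++++===========------:--====+++++++++---------------
183 ---------------+++++=======------::---=====+++++++++++++++++++++++++====:......-++++----------------
186 ---------------=-------------:::--=====+++++++==================+++++++=:......=+++++---------------
189 ----------------:......::.::-----===++++++==:.............::::--------:..:-===++++++----------------
192 -------------:.......
[... 1269 characters left out ...]
..........=+++++++=-::---=====+++++=++++++++++++++=-------------------
231 ----------=+++++++===-..................++++=-::---=====+++++=++++++++++++++++++--------------------
234 -------==+++++++++++=:.................:=-::----====++++++++++++++++++++++++++++--------------------
237 ----+++++++++++++++=-...................----=====+++++++++++++++++++++++++++++++--------------------
240 +++++++++++==--:.....  ................-=====+++++++++++++++++++++++++++++++++++--------------------
243 ++===++++++=:.    ..  .................=++++++=++++++++++++++++++++++++++++++++=--------------------
246 +++++++++++++++++=-.  ................:====++++++++++++++++++++++++++++++++++++---------------------
```

```bash
python3 - <<'E'
from blk import *
c=cam("wrist");T=reach()
P=lambda x,y,z:proj(c,(T@np.array([x,y,z,1]))[:3]).round(1)
for z in(-.005,.011,.033):
    print(z,[P(.15+a,b,z).tolist() for a in(-.03,.03) for b in(.012,-.012)])
p=c["pixels"];g=cv2.cvtColor(p,cv2.COLOR_RGB2HSV);m=cv2.inRange(g,np.array((70,50,25)),np.array((100,255,255)))
m[:,420:]=0;m[:180]=0;m[230:]=0
ys,xs=np.where(m);h=cv2.convexHull(np.stack([xs,ys],1).astype(np.int32))[:,0];print(h.tolist())
for y in range(186,218): print(y,"".join(("#" if g[y,x,2]>85 else "T") if m[y,x] else " .:-=+*%@"[min(8,g[y,x,2]//29)] for x in range(350,405)))
E
```

```text
-0.005 [[339.9, 191.5], [338.2, 217.1], [383.0, 183.0], [380.4, 206.2]]
0.011 [[353.6, 195.4], [351.4, 222.0], [397.0, 186.1], [394.0, 210.1]]
0.033 [[374.7, 201.4], [371.7, 229.6], [418.3, 190.8], [414.6, 216.1]]
[[390, 194], [389, 200], [388, 205], [387, 207], [386, 208], [371, 213], [361, 215], [361, 192], [363, 190], [390, 190]]
186 ::--=====+++++++==================+++++++=:......=+++++
187 :::--===+++++++=-::-----================+-.......++++++
188 :----=++++++++=-......:::------=========-:.....:=++++++
189 -----=++++++==:.............:::---------...:-===++++++=
190 :----===+++=-#TT....................:::.T===++=+++++++-
191 :::::::-=-==#####TTT...............TTTTT#+++++=+++++++-
192 .:........:############T.......::-##TTT##+++++++++++++-
193 ...........T###############TT##===#######+++++++++++++-
194 ............T##################+==-######++++++++++++=-
195 .............########=##TT#####+=-----##-++++++++++++=-
196 .............#######=+=########+=###-----====+++++++++-
197 .............#######===-###############-============++-
198 .............#######+=------############=
[... 454 characters left out ...]
=#########===##########=++++++++++=====-
207 ............#+==-#####################+++++++++++++++--
208 ............#+=------################=+++++++++++++++--
209 ............#==##---=---#########====++++++++++++++++--
210 ............########---==--###:--=++++++++++++++++++=--
211 ............###########---=--::--==+++++++++++++++++---
212 ...........T##########TTT::------==-===+++++++++++++---
213 ...........:######TTTT.......:---++:..-===++++++++++=--
214 ...........:-----:.............:-==:.....--==++++++++--
215 ...........T::--=--..............::.........-=++++++=--
216 ..............::-=-..........................-++++++---
217 ................:::..........................-++++++---
```

```bash
python3 - <<'E'
from blk import *
c=cam("wrist");T=reach()
P=lambda x,y,z:proj(c,(T@np.array([x,y,z,1]))[:3]).round(1).tolist()
for y in(.012,.018,-.012,-.018): print(y,"top tip",P(.165,y,.03),"bottom tip",P(.165,y,.006),"top rear",P(.135,y,.03))
print("sole front corner bottom L",P(.075,.026,0.012),P(-.035,.026,.012))
g=cv2.cvtColor(c["pixels"],cv2.COLOR_RGB2HSV)[...,2]
for y in range(150,300,3): print(y,"".join(" .:-=+*%@"[min(8,g[y,x]//29)] for x in range(130,410,2)))
E
```

```text
0.012 top tip [405.0, 192.9] bottom tip [382.3, 187.5] top rear [383.2, 198.0]
0.018 top tip [405.9, 186.2] bottom tip [382.9, 181.3] top rear [384.0, 191.0]
-0.012 top tip [401.5, 218.6] bottom tip [379.6, 211.9] top rear [380.1, 225.2]
-0.018 top tip [400.7, 224.9] bottom tip [378.9, 217.8] top rear [379.4, 231.8]
sole front corner bottom L [314.6, 186.9] [166.9, 212.7]
150 ++++++======--------------------------------------------+++++++++++++++++++++++++++++++++++++++++++++++++++++++++++++++++++++++++++++++++++-
153 ++++++--------------------------------------------------=+++++++++++++++++++++++++++++++++++++++++++++++++++++++++++++++++++++++++++++++++--
156 ++-------------------------------------------------------=+++++++++++++++++++++++++++++++++++++++++++++++++++++++++++++++++++++++++++++++++-
159 ----------------------------------------------------------====++++++++++++++++++++++++++++++++++++++++++++++++++++++++++++++++++++++++++++--
162 ----------------------------------------------------------------+++++++++++++++++++++++++++++++++++++++++++==+++++++++++++++++++++++++++++--

[... 5824 characters left out ...]
-:     .:--------:      .::::.  ......:..:.:.:::....+++++++++++:...::::::::::. ::::::      +++++++++++++++::::::::....:.
288 ==============-----------------------      .:::::   ........::::::::....=++++++++++:...::::::::::: .:::::.     :++++++++++++++--:::....::.:.
291 ==============----------------------.     .::.::.  .....::..:::::::.....=++++++++++-...:::::::::::. ::::::      =++++++++++++=-----::.:.....
294 ==============---------------------:      .:::::   ......:.:::::::::....=++++++++++=...:::::::::::: .:::::.      +++++++++++++=-------:::...
297 ==============---------------------      .::::::   ......::::::::::.:...=+++++++++++...::::::::::::  ::::::      :+++++++++++++++-------::..
```

```bash
python3 - <<'E'
from blk import *
c=cam("wrist")
def pr(H,x,y,z):
    p=np.linalg.inv(c["tool_from_camera"])@H@np.array([x,y,z,1]);return np.array([c["cx"]+c["f"]*p[0]/-p[2],c["cy"]-c["f"]*p[1]/-p[2]]).round(1).tolist()
for w in(.0511,.0385):
    print(w,[pr(hand(w),x,.026,z) for x in(-.035,.075) for z in(0,.012)])
def edges(path=None):
    im=cv2.imread(path)[...,::-1] if path else c["pixels"]
    g=im.max(2)
    # sole: left (rear) edge x at rows 220-240 and front tip
    return [int(np.where(g[y,100:260]<50)[0].min()+100) for y in(216,222,228,234)],[int(np.where(g[100:260,x]<60)[0].min()+100) for x in(180,220,260,290)]
print("w4",edges("pics/w4.png")); print("now",edges())
print("pred rear edge", [[pr(hand(w),-.035,y,z) for y in(.026,0,-.026) for z in(0,.012)] for w in(.0511,.0385)])
E
```

```text
0.0511 [[148.4, 207.1], [153.8, 212.3], [295.2, 183.4], [305.1, 186.3]]
0.0385 [[159.0, 207.1], [165.0, 212.3], [303.3, 183.4], [313.5, 186.3]]
w4 ([150, 151, 152, 153], [205, 197, 190, 185])
now ([160, 161, 162, 163], [205, 198, 191, 185])
pred rear edge [[[148.4, 207.1], [153.8, 212.3], [153.8, 247.4], [159.3, 254.4], [158.8, 284.3], [164.3, 292.8]], [[159.0, 207.1], [165.0, 212.3], [164.0, 247.4], [170.0, 254.4], [168.6, 284.3], [174.5, 292.8]]]
```

```bash
python3 - <<'E'
from blk import *
c=cam("wrist");T=reach();Ti=np.linalg.inv(T)
for u,v in [(390.5,191),(390.5,194),(389,200),(388,205)]:
    for zr in(.0092,):
        q=onz(c,u,v,(T@np.array([.17,0,zr,1]))[2]); print(u,v,(Ti@np.append(q,1)).round(4))
s=cam("side")
m,l,b=blobs(s,(75,60,25),(100,255,255),(240,160,330,240),5);print(b)
for t in b: print(onz(s,*t[2],.025).round(4))
q=cam("scene");m,l,b=blobs(q,(75,60,25),(100,255,255),(330,230,480,330),5);print(b,[onz(q,*t[2],.03).round(4) for t in b])
E
```

```text
390.5 191 [0.1744 0.0077 0.0092 1.    ]
390.5 194 [0.175  0.0046 0.0092 1.    ]
389 200 [ 0.1737 -0.0011  0.0092  1.    ]
388 205 [ 0.1731 -0.006   0.0092  1.    ]
[]
[(1, [380, 261, 22, 14, 101], [393.4, 266.0])] [array([ 0.4953, -0.3016,  0.03  ])]
```

```bash
python3 - <<'E'
from blk import *
q=cam("scene");T=reach()
g=cv2.cvtColor(q["pixels"],cv2.COLOR_RGB2HSV);m=cv2.inRange(g,np.array((70,50,25)),np.array((100,255,255)))
for y in range(252,282): print(y,"".join(("#" if g[y,x,2]>85 else "T") if m[y,x] else " .:-=+*%@"[min(8,g[y,x,2]//29)] for x in range(365,415)))
for cx in(.144,.150):
    for z in(-.0068,.0092,.031): print(cx,z,[proj(q,(T@np.array([cx+a,b,z,1]))[:3]).round(1).tolist() for a in(-.03,.03) for b in(.012,-.012)])
E
```

```text
252 ++++=-.  .:-=+++++++++++***********************++=
253 ++++=:. ..-==+++++++++++++*********************+=-
254 ++++-:. .:=+++++++++++++++++*******************+=-
255 +++=-.  .-=+******+++++++++++++***************++=-
256 +++=:.  .-+*********++++==++++++**************+=--
257 ===-:. .:-+**********++=--==++++++++**********+=--
258 ---:.  .:=+**********++=:::-----==++*********++---
259 --::.  .-=+*****+++++++-:...::.::-=++********+=---
260 ---:   .-=++++++++++++=-:....  ..:=++********++---
261 ==-:. .:-=+++===###====-:::...  .-=+*********++=--
262 ==-:..:-=+++===############TTTTT:-++**********++=-
263 ===-::--=++++==################T-=++**********+++=
264 =====--===+++++====##############=+++**********+++
265 ===========+++++++++========#######+++*********+++
266 =============++++++++++++++==########++*********++
267 ==================++++++++++=:T######++******+*+++
268 =++==========--------=======-:.TT####=++******+*++
269 +++++++======--####T::::----:. TT####=++****++**++
270 +***++++======----#TT........  TT####==+********++
271 +******+=======------::...     TT####==++*******++

[... 314 characters left out ...]
-===++++++*++++
278 ******************++++================++++***+++++
279 *******************++++++++++++++++++++****+***+++
280 ***************************+++++++++++*********+++
281 *****************************++*****************++
0.144 -0.0068 [[378.0, 263.1], [376.4, 269.7], [400.3, 269.1], [399.1, 275.9]]
0.144 0.0092 [[379.0, 259.3], [377.4, 266.0], [401.5, 265.4], [400.3, 272.2]]
0.144 0.031 [[380.3, 254.1], [378.7, 260.7], [403.2, 260.1], [402.0, 267.0]]
0.15 -0.0068 [[380.2, 263.7], [378.6, 270.3], [402.6, 269.7], [401.4, 276.5]]
0.15 0.0092 [[381.2, 259.9], [379.6, 266.6], [403.8, 266.0], [402.6, 272.8]]
0.15 0.031 [[382.6, 254.7], [381.0, 261.3], [405.6, 260.7], [404.4, 267.6]]
```

```bash
python3 - <<'E'
from blk import *
w=.0385;inv=np.linalg.inv(hand(w))
T=reach(w); A=T_of([.4785,-.145,.125],-83)@inv; B=T_of([.4003,-.2732,.120],-79)@inv; C=T_of([.4003,-.2732,.090],-79)@inv
rows(A,8); rows(B,11,A); rows(C,4,B)
E
```

```text
8 rows offset [0.0, 0.0074, -0.0113] ang [0.0, 0.0005, -0.0007] mm/row 13.5 deg/row 0.05 Tot [ 0.0002  0.0591 -0.0906]
11 rows offset [-0.0091, 0.0083, 0.0064] ang [-0.0, 0.0036, -0.0052] mm/row 13.8 deg/row 0.36 Tot [-0.0959  0.0936  0.0717]
4 rows offset [0.0, -0.0043, 0.0061] ang [-0.0, -0.0, -0.0] mm/row 7.5 deg/row 0.0 Tot [ 0.     -0.0172  0.0246]
```

Call:
servo_tool --moves '[{"offset": [0,0.0037,-0.0057],"angular": [0,0.0002,-0.0003],"claw": 30},{"offset": [0,0.0074,-0.0113],"angular": [0,0.0005,-0.0007],"claw": 30},{"offset": [0,0.0074,-0.0113],"angular": [0,0.0005,-0.0007],"claw": 30},{"offset": [0,0.0074,-0.0113],"angular": [0,0.0005,-0.0007],"claw": 30},{"offset": [0,0.0074,-0.0113],"angular": [0,0.0005,-0.0007],"claw": 30},{"offset": [0,0.0074,-0.0113],"angular": [0,0.0005,-0.0007],"claw": 30},{"offset": [0,0.0074,-0.0113],"angular": [0,0.0005,-0.0007],"claw": 30},{"offset": [0,0.0074,-0.0113],"angular": [0,0.0005,-0.0007],"claw": 30},{"offset": [0,0.0037,-0.0057],"angular": [0,0.0003,-0.0004],"claw": 30}]'

```text
time_s: 14.12
position: [0.4741, -0.1073, 0.2535]
ee_rot: [0.299, 0.952, 0.058, 0.019]
contact_force: [0.4, -0.0, -1.7]
finger_gap: 0.0385
finger_force: 46.7
```

Call:
servo_tool --moves '[{"offset": [-0.0045,0.0041,0.0032],"angular": [0,0.0018,-0.0026],"claw": 30},{"offset": [-0.0091,0.0083,0.0064],"angular": [0,0.0036,-0.0052],"claw": 30},{"offset": [-0.0091,0.0083,0.0064],"angular": [0,0.0036,-0.0052],"claw": 30},{"offset": [-0.0091,0.0083,0.0064],"angular": [0,0.0036,-0.0052],"claw": 30},{"offset": [-0.0091,0.0083,0.0064],"angular": [0,0.0036,-0.0052],"claw": 30},{"offset": [-0.0091,0.0083,0.0064],"angular": [0,0.0036,-0.0052],"claw": 30},{"offset": [-0.0091,0.0083,0.0064],"angular": [0,0.0036,-0.0052],"claw": 30},{"offset": [-0.0091,0.0083,0.0064],"angular": [0,0.0036,-0.0052],"claw": 30},{"offset": [-0.0091,0.0083,0.0064],"angular": [0,0.0036,-0.0052],"claw": 30},{"offset": [-0.0091,0.0083,0.0064],"angular": [0,0.0036,-0.0052],"claw": 30},{"offset": [-0.0091,0.0083,0.0064],"angular": [0,0.0036,-0.0052],"claw": 30},{"offset": [-0.0046,0.0042,0.0032],"angular": [0,0.0018,-0.0026],"claw": 30}]'

```text
time_s: 15.12
position: [0.39, -0.2375, 0.2452]
ee_rot: [0.298, 0.95, 0.091, 0.027]
contact_force: [-0.3, -1.2, -1.8]
finger_gap: 0.0388
finger_force: 46.7
```

Call:
servo_tool --moves '[{"offset": [0,0,0],"angular": [0,0,0],"claw": 30},{"offset": [0,0,0],"angular": [0,0,0],"claw": 30}]'

```text
time_s: 15.28
position: [0.3922, -0.2359, 0.2462]
ee_rot: [0.298, 0.95, 0.092, 0.029]
contact_force: [0.9, -0.6, -3.0]
finger_gap: 0.0386
finger_force: 46.7
```

```bash
cat > st.py <<'E'
from blk import *
s=sense();print(np.round(s["joint_pos"],3),np.round(s["contact_force"],1),s["finger_gap"],s["finger_force"],s["time_s"])
T=reach();print(T.round(4)); print("blk",(T@np.array([.145,0,-.0068,1])).round(4))
c=cam("wrist");g=cv2.cvtColor(c["pixels"],cv2.COLOR_RGB2HSV)
m=cv2.inRange(g,np.array((75,60,25)),np.array((100,255,255)));G=cv2.inRange(g,np.array((50,120,40)),np.array((74,255,255)))
for y in range(175,260,2): print(y,"".join(("G" if G[y,x] else "T") if m[y,x] or G[y,x] else " .:-=+*%@"[min(8,g[y,x,2]//29)] for x in range(335,430)))
E
python3 st.py
```

```text
[-1.138 -0.186  1.255  2.347  1.015  0.932 -1.922] [ 0.9 -0.6 -3. ] 0.038591173529184744 46.70163631439209 15.2833
[[ 1.914e-01  9.815e-01  7.000e-04  3.994e-01]
 [-9.815e-01  1.914e-01 -1.700e-03 -2.731e-01]
 [-1.800e-03 -4.000e-04  1.000e+00  1.188e-01]
 [ 0.000e+00  0.000e+00  0.000e+00  1.000e+00]]
blk [ 0.4272 -0.4154  0.1118  1.    ]
175 GGGGGG:::::::::::::::::::::::::=======+++++++=========-----------------------------------------
177 GGGGG:::::::::::::::::::::::--=====------=====-=======-----------------------------------------
179 :::::::::::::::::::::::::---===+++++=========---------:----------------------------------------
181 :::::::::::::::::::::::--====+++++++++++++++++=========-....::::-------------------------------
183 :::G::::::::::G:::::---===+++++++++++++++++++++++++++++++:......:------------------------------
185 :G:GGG::::G::::::---===++++++++++=====+++++++++++++++++++:......-------------------------------
187 ::::G:::::::::::--===++++++++++-::-----===========++++++-.......-------------------------------
189 ::.......T.:::--------++++++=:..............:::-------
[... 2841 characters left out ...]

247 ----:.     ........... ------------------------------------------------------------------------
249 +++++=.    .... .. :::-------------------------------------------------------------------------
251 ******+=-...  ::-------------------------------------------------------------------------------
253 ****+++===-::::--------------------------------------------------------------------------------
255 ====::::::::::---------------------------------------------------------------------------------
257 ===-::::::::::---------------------------------------------------------------------------------
259 ===::::::::::----------------------------------------------------------------------------------
```

```bash
python3 - <<'E'
from blk import *
c=cam("wrist")
b=blobs(c,(45,80,20),(76,255,255),None,30)[2];print(b)
x=Rz(-79)[:,0];y=Rz(-79)[:,1];m=np.array([.428,-.4155,.081])
print([proj(c,m+a*x+d*y).round(1).tolist() for a,d in[(-.045,-.035),(-.045,.035),(.045,.035),(.045,-.035),(0,0)]])
T=reach();print("blk corners",[proj(c,(T@np.array([.145+a,d,-.0068,1]))[:3]).round(1).tolist() for a,d in[(-.03,-.012),(-.03,.012),(.03,.012),(.03,-.012)]])
p=c["pixels"]
for yy in range(130,330,5): print(yy,"".join("G" if (p[yy,x,1]>1.3*p[yy,x,0] and p[yy,x,1]>1.25*p[yy,x,2]) else " .:-=+*%@"[min(8,p[yy,x].max()//29)] for x in range(230,470,2)))
E
```

```text
[(1, [301, 156, 66, 51, 2109], [330.4, 177.4])]
[[296.8, 234.0], [298.5, 162.7], [364.6, 155.1], [359.1, 217.1], [332.1, 192.9]]
blk corners [[332.1, 217.0], [333.6, 191.3], [377.7, 182.6], [375.3, 205.9]]
130 *****+************+*+-------==+++++++++++++++++++++++++++++++++++++++++++++++=====--------------------------------------
135 **+*****+*********++*-------==+++++++++++++++++++++++++++++++++++++++++++++++=====--------------------------------------
140 +*****+************+*-------==+++++++++++++++++++++++++++++++++++++++++++++++=====--------------------------------------
145 ---+********++*+*+*++-------==+++++++++++++++++++++++++++++++++++++++++++++++====---------------------------------------
150 ---------++*+++*++**+-------==+++++++++++++++++++++++++++++++++++++++++=++++=====---------------------------------------
155 -----------=++++++*---------==+++++++++++++++++++++++++++++++++=++====++++++=====---------------------------------------
160 ----------------------------==++++++++++++++====-GGGGGGGGGGGGGGGGGGGG+++++++====----------------------------------------
165 ---------------
[... 3405 characters left out ...]
:-::: ::::::.      --------------------------------------------------------
305 ..::::::::::::::::::..============:...::::::::::::.::::           :-----------------------------------------------------
310 ::::::::::::::::::::..=============...:::----------::.               :--------------------------------------------------
315 ::::::::::::-::::::::.=============...::---====----:         ...      ------------           :--------------------------
320 ::::::::::-:-----::::::::::::::::::::.::-----====--:                         ::--                :----------------------
325 :::::::::------------:::--:---::::::::::-----==----.                                       ...      :-------------------
```

Call:
servo_tool --moves '[{"offset": [0,-0.0027,0.0049],"angular": [0,0,0],"claw": 30},{"offset": [0,-0.0027,0.0049],"angular": [0,0,0],"claw": 30},{"offset": [0,-0.0027,0.0049],"angular": [0,0,0],"claw": 30},{"offset": [0,-0.0027,0.0049],"angular": [0,0,0],"claw": 30},{"offset": [0,-0.0027,0.0049],"angular": [0,0,0],"claw": 30},{"offset": [0,0,0],"angular": [0,0,0],"claw": 30},{"offset": [0,0,0],"angular": [0,0,0],"claw": 30}]'

```text
time_s: 15.97
position: [0.3938, -0.2384, 0.2194]
ee_rot: [0.301, 0.949, 0.093, 0.028]
contact_force: [0.0, 0.4, -2.2]
finger_gap: 0.0386
finger_force: 47.8
```

```bash
python3 st.py | head -7
```

```text
[-1.152  0.115  1.385  2.365  0.791  0.649 -1.776] [ 0.   0.4 -2.2] 0.038552765375639175 47.84055948257446 15.9667
[[ 0.194   0.981   0.0023  0.4009]
 [-0.981   0.194   0.004  -0.2763]
 [ 0.0034 -0.003   1.      0.0923]
 [ 0.      0.      0.      1.    ]]
blk [ 0.429  -0.4186  0.086   1.    ]
175 :::::::::::::::::::::::::::::::::::::::::::GGGGG=========+++++==========-----------------------
```

Call:
servo_tool --moves '[{"offset": [0,-0.0006,0.0008],"angular": [0,0,0],"claw": 30},{"offset": [0,-0.0006,0.0008],"angular": [0,0,0],"claw": 30},{"offset": [0,-0.0006,0.0008],"angular": [0,0,0],"claw": 30},{"offset": [0,-0.0006,0.0008],"angular": [0,0,0],"claw": 30},{"offset": [0,0,0],"angular": [0,0,0],"claw": 30}]'

```text
time_s: 16.43
position: [0.3943, -0.2383, 0.2153]
ee_rot: [0.299, 0.949, 0.093, 0.03]
contact_force: [0.6, 1.3, -1.0]
finger_gap: 0.0385
finger_force: 49.4
```

```bash
python3 st.py | head -6
```

```text
[-1.115  0.137  1.355  2.367  0.768  0.624 -1.763] [ 0.6  1.3 -1. ] 0.0385491403928813 49.42413568496704 16.4333
[[ 1.939e-01  9.810e-01 -7.000e-04  4.017e-01]
 [-9.810e-01  1.939e-01 -5.000e-04 -2.756e-01]
 [-4.000e-04  7.000e-04  1.000e+00  8.810e-02]
 [ 0.000e+00  0.000e+00  0.000e+00  1.000e+00]]
blk [ 0.4299 -0.4179  0.0812  1.    ]
```

Call:
servo_tool --moves '[{"offset": [0,-0.0006,0.0008],"angular": [0,0,0],"claw": 30},{"offset": [0,0,0],"angular": [0,0,0],"claw": 30},{"offset": [0,0,0],"angular": [0,0,0],"claw": 30}]'

```text
time_s: 16.73
position: [0.3942, -0.2385, 0.2144]
ee_rot: [0.3, 0.949, 0.093, 0.029]
contact_force: [0.4, 1.9, 1.8]
finger_gap: 0.0382
finger_force: 50.8
```

```bash
python3 st.py | head -6
```

```text
[-1.108  0.145  1.349  2.368  0.763  0.619 -1.761] [0.4 1.9 1.8] 0.03816997796383939 50.79891800880432 16.7333
[[ 1.936e-01  9.811e-01 -4.000e-04  4.016e-01]
 [-9.811e-01  1.936e-01  6.000e-04 -2.761e-01]
 [ 6.000e-04  3.000e-04  1.000e+00  8.730e-02]
 [ 0.000e+00  0.000e+00  0.000e+00  1.000e+00]]
blk [ 0.4297 -0.4184  0.0806  1.    ]
```

Call:
servo_tool --moves '[{"offset": [0,0.0008,0],"angular": [0,0,0],"claw": 47},{"offset": [0,0.001,0],"angular": [0,0,0],"claw": 49},{"offset": [0,0.001,0],"angular": [0,0,0],"claw": 51.5},{"offset": [0,0.001,0],"angular": [0,0,0],"claw": 54},{"offset": [0,0.001,0],"angular": [0,0,0],"claw": 56.5},{"offset": [0,0.001,0],"angular": [0,0,0],"claw": 59},{"offset": [0,0,0],"angular": [0,0,0],"claw": 59},{"offset": [0,0,0],"angular": [0,0,0],"claw": 59},{"offset": [0,0,0],"angular": [0,0,0],"claw": 59}]'

```text
time_s: 17.53
position: [0.3943, -0.2432, 0.2173]
ee_rot: [0.299, 0.949, 0.092, 0.029]
contact_force: [0.4, 0.3, -2.6]
finger_gap: 0.0503
finger_force: 18.8
```

```bash
python3 st.py
```

```text
[-1.106  0.135  1.357  2.362  0.767  0.625 -1.751] [ 0.4  0.3 -2.6] 0.050332892278476316 18.83901536464691 17.5333
[[ 1.924e-01  9.813e-01  4.000e-04  4.007e-01]
 [-9.813e-01  1.924e-01 -1.000e-04 -2.758e-01]
 [-2.000e-04 -4.000e-04  1.000e+00  8.670e-02]
 [ 0.000e+00  0.000e+00  0.000e+00  1.000e+00]]
blk [ 0.4286 -0.4181  0.0799  1.    ]
175 :GGGGGGGGGGG-::--===++++++++++====---::.....:-GG===+======++++==========-----------------------
177 -GGGGGGGGGG::--===++++++++==---::........:-GGGGG==+=+====+++++==========-----------------------
179 GGGGGGGGG-:--===++++++++=-GGGGGGGGGGG-G-G:GGGGGG=========++++===========-----------------------
181 GGGGGGGG::--===++++++++--GGGGGGG:::TTTT::::GGGGG=========++++===========-----------------------
183 GGGGGG::--===++++++++=--:::TTTTTTTTTTTTTTTTTTTTT-========+++===========------------------------
185 GGGG-::--==++++++++=-TTTTTTTTTTTTTTTTTTTTTTTTTTTTTTT====+++++==========------------------------
187 GGG::--===++++++++=:TTTTTTTTTTTTTTTTTTTTTTTTTTTTTTTT====++++===========------------------------
189 ...:-=---========:TTTTTTTTTTTTTTTTTTTTTTTTTTTTTTTTTT==
[... 2841 characters left out ...]

247      ..........  .---=======+++++++++++==------------------------------------------------------
249     ........   .-=+====+++++++++++==-----------------------------------------------------------
251 .     .   .:-=+++++++++++++++==----------------------------------------------------------------
253 ::.....:::--===+++++++++==---------------------------------------------------------------------
255 :::::::::::::--==+++=++=-----------------------------------------------------------------------
257 ::::::::--------==+****------------------------------------------------------------------------
259 ====+++++++++++****++++------------------------------------------------------------------------
```

Call:
servo_tool --moves '[{"offset": [0,0.0029,-0.0041],"angular": [0,0,0],"claw": 59},{"offset": [0,0.0046,-0.0066],"angular": [0,0,0],"claw": 59},{"offset": [0,0.0057,-0.0082],"angular": [0,0,0],"claw": 59},{"offset": [0,0.0057,-0.0082],"angular": [0,0,0],"claw": 59},{"offset": [0,0.0057,-0.0082],"angular": [0,0,0],"claw": 59},{"offset": [0,0.0057,-0.0082],"angular": [0,0,0],"claw": 59},{"offset": [0,0.0057,-0.0082],"angular": [0,0,0],"claw": 59},{"offset": [0,0.0029,-0.0041],"angular": [0,0,0],"claw": 59},{"offset": [0,0,0],"angular": [0,0,0],"claw": 59}]'

```text
time_s: 18.33
position: [0.3949, -0.2434, 0.286]
ee_rot: [0.299, 0.949, 0.092, 0.03]
contact_force: [0.4, 0.3, -2.7]
finger_gap: 0.0506
finger_force: 19.0
```

```bash
python3 - <<'E'
from blk import *
s=sense();print(np.round(s["joint_pos"],3),np.round(s["contact_force"],1),s["finger_gap"],s["time_s"])
T=reach();print(T[:3,3].round(4))
inv=np.linalg.inv(hand(s["finger_gap"]))
A=T_of([.45,-.07,.15],-79)@inv
rows(A,14)
c=cam("wrist")
x=Rz(-79)[:,0];y=Rz(-79)[:,1];m=np.array([.428,-.418,.081])
print("mat pred",[proj(c,m+a*x+d*y).round(1).tolist() for a,d in[(-.045,-.035),(-.045,.035),(.045,.035),(.045,-.035)]])
b=np.array([.4292,-.4182,.081])
for z in(0,.016,.038):print("blk pred",z,[proj(c,b+a*x+d*y+[0,0,z]).round(1).tolist() for a,d in[(-.03,-.012),(-.03,.012),(.03,.012),(.03,-.012)]])
p=c["pixels"];g=cv2.cvtColor(p,cv2.COLOR_RGB2HSV);mk=cv2.inRange(g,np.array((75,60,25)),np.array((100,255,255)))
for yy in range(125,245,3): print(yy,"".join("T" if mk[yy,x] else "G" if (p[yy,x,1]>1.3*p[yy,x,0] and p[yy,x,1]>1.25*p[yy,x,2]) else " .:-=+*%@"[min(8,p[yy,x].max()//29)] for x in range(250,400,2)))
E
```

```text
[-1.055 -0.314  1.12   2.301  1.038  1.086 -1.88 ] [ 0.4  0.3 -2.7] 0.05056391465294238 18.3333
[ 0.4016 -0.2757  0.1553]
14 rows offset [0.0062, -0.0115, -0.0076] ang [-0.0001, -0.0002, -0.0] mm/row 15.1 deg/row 0.01 Tot [ 0.0873 -0.1612 -0.1058]
mat pred [[269.9, 224.8], [269.5, 159.2], [334.4, 152.6], [331.1, 210.3]]
blk pred 0 [[281.8, 200.9], [281.9, 178.9], [324.2, 172.7], [323.2, 192.9]]
blk pred 0.016 [[290.8, 204.4], [291.1, 181.6], [334.1, 175.0], [332.9, 195.8]]
blk pred 0.038 [[304.4, 209.7], [305.1, 185.7], [348.8, 178.3], [347.3, 200.1]]
125 --==++++++++++++++++++++++++++++++++++++++++++++++++====-=================-
128 --==++++++++++++++++++++++++++++++++++++++++++++++++====-============--====
131 ---=++++++++++++++++++++++++++++++++++++++++++++++++=============-=----====
134 ---==+++++++++++++++++++++++++++++++++++++++++++++++=============-====-====
137 ---==+++++++++++++++++++++++++++++++++++++++++++++++====-========-===-=====
140 --===+++++++++++++++++++++++++++++++++++++++++++++++====-================--
143 --===+++++++++++++++++++++++++++++++++++++++++++++++======
[... 1957 characters left out ...]
---------------+----------++-  .......----------------------
221 :::::-::------------------::-------------++: ........----------------------
224 ::::----------------------:--------------++: ........----------------------
227 :::::::-------------------::-------------++. ....... ----------------------
230 ::::::::------------------:--------------++.  ...... :::::-----------------
233 ::::::::------------------:-------------=++. ....... .. .  .. :------------
236 ::::::::------------------:-------------++=. .......  .....   ....:--------
239 ::::::::------------------::-----------++=-  .......-:   ............------
242 ::::::::------------------:---*=-+---=-.     . .....---:::---===+....------
```

```bash
python3 - <<'E'
from blk import *
inv=np.linalg.inv(hand(.0506))
A=T_of([.455,-.05,.13],-75)@inv; rows(A,15)
B=T_of([.4345-.012,.3407+.013,.11],-47.6)@inv; B=T_of([.4345,.3407,.10],-47.6)@inv
rows(B,27,A)
E
```

```text
15 rows offset [0.0067, -0.0123, -0.0066] ang [-0.0001, 0.0026, -0.0038] mm/row 15.5 deg/row 0.26 Tot [ 0.0942 -0.1872 -0.1006]
27 rows offset [0.0056, -0.0115, -0.0067] ang [0.0, 0.0102, -0.0145] mm/row 14.4 deg/row 1.01 Tot [ 0.066  -0.3276 -0.1928]
```

Call:
servo_tool --moves '[{"offset": [0.0034,-0.0062,-0.0033],"angular": [0,0.0013,-0.0019],"claw": 59},{"offset": [0.0067,-0.0123,-0.0066],"angular": [0,0.0026,-0.0038],"claw": 59},{"offset": [0.0067,-0.0123,-0.0066],"angular": [0,0.0026,-0.0038],"claw": 59},{"offset": [0.0067,-0.0123,-0.0066],"angular": [0,0.0026,-0.0038],"claw": 59},{"offset": [0.0067,-0.0123,-0.0066],"angular": [0,0.0026,-0.0038],"claw": 59},{"offset": [0.0067,-0.0123,-0.0066],"angular": [0,0.0026,-0.0038],"claw": 59},{"offset": [0.0067,-0.0123,-0.0066],"angular": [0,0.0026,-0.0038],"claw": 59},{"offset": [0.0067,-0.0123,-0.0066],"angular": [0,0.0026,-0.0038],"claw": 59},{"offset": [0.0067,-0.0123,-0.0066],"angular": [0,0.0026,-0.0038],"claw": 59},{"offset": [0.0067,-0.0123,-0.0066],"angular": [0,0.0026,-0.0038],"claw": 59},{"offset": [0.0067,-0.0123,-0.0066],"angular": [0,0.0026,-0.0038],"claw": 59},{"offset": [0.0067,-0.0123,-0.0066],"angular": [0,0.0026,-0.0038],"claw": 59}]'

```text
time_s: 19.38
position: [0.4355, -0.0683, 0.2661]
ee_rot: [0.299, 0.946, 0.119, 0.037]
contact_force: [0.7, -0.4, -1.7]
finger_gap: 0.0504
finger_force: 19.0
```

Call:
servo_tool --moves '[{"offset": [0.0067,-0.0123,-0.0066],"angular": [0,0.0026,-0.0038],"claw": 59},{"offset": [0.0067,-0.0123,-0.0066],"angular": [0,0.0026,-0.0038],"claw": 59}]'

```text
time_s: 19.55
position: [0.4416, -0.038, 0.2627]
ee_rot: [0.299, 0.946, 0.123, 0.038]
contact_force: [0.2, 0.3, -2.4]
finger_gap: 0.0501
finger_force: 19.0
```

```bash
python3 - <<'E'
from blk import *
s=sense();print(np.round(s["joint_pos"],3),np.round(s["contact_force"],1),s["finger_gap"],s["time_s"])
T=reach();print(T.round(4))
inv=np.linalg.inv(hand(.0506))
B=T_of([.4345,.3407,.10],-47.6)@inv
rows(B,28)
E
```

```text
[-1.342  0.037  1.036  2.247  0.692  1.031 -2.03 ] [ 0.2  0.3 -2.4] 0.05009795184285234 19.55
[[ 2.559e-01  9.667e-01  1.000e-03  4.500e-01]
 [-9.667e-01  2.559e-01  1.200e-03 -7.040e-02]
 [ 9.000e-04 -1.200e-03  1.000e+00  1.322e-01]
 [ 0.000e+00  0.000e+00  0.000e+00  1.000e+00]]
28 rows offset [0.0059, -0.0116, -0.0067] ang [0.0, 0.0099, -0.0141] mm/row 14.6 deg/row 0.98 Tot [ 0.0747 -0.3436 -0.2021]
```

Call:
servo_tool --moves '[{"offset": [0.0059,-0.0116,-0.0067],"angular": [0,0.0099,-0.0141],"claw": 59},{"offset": [0.0059,-0.0116,-0.0067],"angular": [0,0.0099,-0.0141],"claw": 59},{"offset": [0.0059,-0.0116,-0.0067],"angular": [0,0.0099,-0.0141],"claw": 59},{"offset": [0.0059,-0.0116,-0.0067],"angular": [0,0.0099,-0.0141],"claw": 59},{"offset": [0.0059,-0.0116,-0.0067],"angular": [0,0.0099,-0.0141],"claw": 59},{"offset": [0.0059,-0.0116,-0.0067],"angular": [0,0.0099,-0.0141],"claw": 59},{"offset": [0.0059,-0.0116,-0.0067],"angular": [0,0.0099,-0.0141],"claw": 59},{"offset": [0.0059,-0.0116,-0.0067],"angular": [0,0.0099,-0.0141],"claw": 59},{"offset": [0.0059,-0.0116,-0.0067],"angular": [0,0.0099,-0.0141],"claw": 59},{"offset": [0.0059,-0.0116,-0.0067],"angular": [0,0.0099,-0.0141],"claw": 59},{"offset": [0.0059,-0.0116,-0.0067],"angular": [0,0.0099,-0.0141],"claw": 59},{"offset": [0.0059,-0.0116,-0.0067],"angular": [0,0.0099,-0.0141],"claw": 59}]'

```text
time_s: 20.55
position: [0.4527, 0.1354, 0.2489]
ee_rot: [0.293, 0.928, 0.22, 0.069]
contact_force: [0.1, 0.2, -2.2]
finger_gap: 0.0504
finger_force: 19.2
```

Call:
servo_tool --moves '[{"offset": [0.0059,-0.0116,-0.0067],"angular": [0,0.0099,-0.0141],"claw": 59},{"offset": [0.0059,-0.0116,-0.0067],"angular": [0,0.0099,-0.0141],"claw": 59},{"offset": [0.0059,-0.0116,-0.0067],"angular": [0,0.0099,-0.0141],"claw": 59},{"offset": [0.0059,-0.0116,-0.0067],"angular": [0,0.0099,-0.0141],"claw": 59},{"offset": [0.0059,-0.0116,-0.0067],"angular": [0,0.0099,-0.0141],"claw": 59},{"offset": [0.0059,-0.0116,-0.0067],"angular": [0,0.0099,-0.0141],"claw": 59},{"offset": [0.0059,-0.0116,-0.0067],"angular": [0,0.0099,-0.0141],"claw": 59},{"offset": [0.0059,-0.0116,-0.0067],"angular": [0,0.0099,-0.0141],"claw": 59},{"offset": [0.0059,-0.0116,-0.0067],"angular": [0,0.0099,-0.0141],"claw": 59},{"offset": [0.0059,-0.0116,-0.0067],"angular": [0,0.0099,-0.0141],"claw": 59},{"offset": [0.0059,-0.0116,-0.0067],"angular": [0,0.0099,-0.0141],"claw": 59},{"offset": [0.0059,-0.0116,-0.0067],"angular": [0,0.0099,-0.0141],"claw": 59}]'

```text
time_s: 21.55
position: [0.4278, 0.3083, 0.2349]
ee_rot: [0.284, 0.901, 0.314, 0.099]
contact_force: [0.6, 0.4, -3.0]
finger_gap: 0.0504
finger_force: 19.2
```

```bash
python3 - <<'E'
from blk import *
s=sense();print(np.round(s["joint_pos"],3),np.round(s["contact_force"],1),s["finger_gap"],s["time_s"])
print(reach().round(4))
inv=np.linalg.inv(hand(s["finger_gap"]))
B=T_of([.4361,.3432,.05],-47.6)@inv
rows(B,8)
E
```

```text
[-1.573  0.382  0.713  1.987  0.409  1.035 -2.022] [ 0.6  0.4 -3. ] 0.05044975575577303 21.55
[[ 6.219e-01  7.831e-01  6.000e-04  4.484e-01]
 [-7.831e-01  6.219e-01 -1.000e-04  2.823e-01]
 [-4.000e-04 -5.000e-04  1.000e+00  1.043e-01]
 [ 0.000e+00  0.000e+00  0.000e+00  1.000e+00]]
8 rows offset [0.0034, -0.0095, 0.0017] ang [-0.0001, 0.005, -0.007] mm/row 10.2 deg/row 0.49 Tot [ 0.0259 -0.0764  0.0128]
```

Call:
servo_tool --moves '[{"offset": [0.0034,-0.0095,0.0017],"angular": [0,0.005,-0.007],"claw": 59},{"offset": [0.0034,-0.0095,0.0017],"angular": [0,0.005,-0.007],"claw": 59},{"offset": [0.0034,-0.0095,0.0017],"angular": [0,0.005,-0.007],"claw": 59},{"offset": [0.0034,-0.0095,0.0017],"angular": [0,0.005,-0.007],"claw": 59},{"offset": [0.0034,-0.0095,0.0017],"angular": [0,0.005,-0.007],"claw": 59},{"offset": [0.0034,-0.0095,0.0017],"angular": [0,0.005,-0.007],"claw": 59},{"offset": [0.0034,-0.0095,0.0017],"angular": [0,0.005,-0.007],"claw": 59},{"offset": [0.0034,-0.0095,0.0017],"angular": [0,0.005,-0.007],"claw": 59},{"offset": [0,0,0],"angular": [0,0,0],"claw": 59},{"offset": [0,0,0],"angular": [0,0,0],"claw": 59}]'

```text
time_s: 22.38
position: [0.4135, 0.3665, 0.1799]
ee_rot: [0.281, 0.889, 0.345, 0.108]
contact_force: [0.1, -0.0, -2.0]
finger_gap: 0.0505
finger_force: 19.2
```

```bash
python3 - <<'E'
from blk import *
s=sense();print(np.round(s["contact_force"],1),s["finger_gap"],s["time_s"])
print(reach().round(4))
inv=np.linalg.inv(hand(s["finger_gap"]))
rows(T_of([.4361,.3432,.009],-47.6)@inv,6)
c=cam("wrist");A=Rz(-47.6);o=np.array([.4355,.3355,.003])+.02*A[:,0]
print("mat pred (449,321)",[proj(c,np.array([.449,.3208,.003])+A@np.array([a,b,0])).round(1).tolist() for a,b in[(-.075,-.045),(-.075,.045),(.075,.045),(.075,-.045)]])
g=c["pixels"].max(2)
for y in range(110,300,5): print(y,"".join(" .:-=+*%@"[min(8,g[y,x]//29)] for x in range(90,400,3)))
E
```

```text
[ 0.1 -0.  -2. ] 0.050484583435900426 22.3833
[[ 6.738e-01  7.389e-01  4.000e-04  4.358e-01]
 [-7.389e-01  6.738e-01  7.000e-04  3.419e-01]
 [ 3.000e-04 -8.000e-04  1.000e+00  4.920e-02]
 [ 0.000e+00  0.000e+00  0.000e+00  1.000e+00]]
6 rows offset [0.0002, -0.004, 0.0054] ang [0.0, 0.0002, -0.0] mm/row 6.7 deg/row 0.01 Tot [ 0.001  -0.0237  0.0325]
mat pred (449,321) [[125.0, 292.1], [104.3, 174.4], [286.0, 156.1], [285.2, 245.4]]
110 ++++++++++++++++++++++++++++++++++++++++++++++++++++++++++++++++++++++++++++++++++++++++++++++++++++++++
115 ++++++++++++++++++++++++++++++++++++++++++++++++++++++++++++++++++++++++++++++++++++++++++++++++++++++++
120 ++++++++++++++++++++++++++++++++++++++++++++++++++++++++++++++++++++++++++++++++++++++++++++++++++++++++
125 ++++++++++++++++++++++++++++++++++++++++++++++++++++++++++++++++++++++++++++++++++++++++++++++++++++++++
130 ++++++++++++++++++++++++++++++++++++++++++++++++++++++++++++++++++++++++++++++++++++++++++++++++++++++++
135 ++++++++++++++++++++++++++++++++++++++++++++++++++++++++++++++++++++++++++++++++++++++++++++++=+++++++++
140 ++++++
[... 2777 characters left out ...]
.+++++++++++++=..::::-: :::+++++++++++=------=
270 +++++++++::::::::......                 .... ...:::::::::::=============:..::::-- .:::+++++++++=------=-
275 +++++++++=:::::::......                ....  ....:..:.:::::::====--::::::..::::--- ::::  =++++=------=--
280 ++++++++++::::::::......               ...  ..............:::::::::::::::...::::--..:::.   ++-----:-=---
285 ++++++++++:::::::=+:::::.     :---    ....  ..............++++++++++++++-...:::::-- ::::    -----:-=----
290 +++++++++++-=+++:::::::::--------    ....  ...............+++++++++++++++....::::--. :::: ...---:-=----:
295 +++++++++++++=:::::::::::-------.   .....  ...............+++++++++++++++....::::--- .:::.    -:-=----::
```

Call:
servo_tool --moves '[{"offset": [0,-0.0038,0.0055],"angular": [0,0,0],"claw": 59},{"offset": [0,-0.0038,0.0055],"angular": [0,0,0],"claw": 59},{"offset": [0,-0.0038,0.0055],"angular": [0,0,0],"claw": 59},{"offset": [0,-0.0038,0.0055],"angular": [0,0,0],"claw": 59},{"offset": [0,-0.0038,0.0055],"angular": [0,0,0],"claw": 59},{"offset": [0,-0.0038,0.0055],"angular": [0,0,0],"claw": 59},{"offset": [0,-0.0006,0.0008],"angular": [0,0,0],"claw": 59},{"offset": [0,-0.0006,0.0008],"angular": [0,0,0],"claw": 59},{"offset": [0,0,0],"angular": [0,0,0],"claw": 59}]'

```text
time_s: 23.18
position: [0.4141, 0.3659, 0.1381]
ee_rot: [0.28, 0.889, 0.344, 0.109]
contact_force: [0.3, 0.2, -2.4]
finger_gap: 0.0505
finger_force: 19.2
```

```bash
python3 - <<'E'
from blk import *
s=sense();print(np.round(s["contact_force"],1),s["finger_gap"],s["time_s"]);print(reach().round(4))
E
```

```text
[ 0.3  0.2 -2.4] 0.0504582437259972 23.1833
[[ 6.730e-01  7.396e-01  0.000e+00  4.364e-01]
 [-7.396e-01  6.730e-01 -1.000e-04  3.413e-01]
 [-1.000e-04  0.000e+00  1.000e+00  7.400e-03]
 [ 0.000e+00  0.000e+00  0.000e+00  1.000e+00]]
```

Call:
servo_tool --moves '[{"offset": [0,-0.0006,0.0008],"angular": [0,0,0],"claw": 59},{"offset": [0,-0.0006,0.0008],"angular": [0,0,0],"claw": 59},{"offset": [0,-0.0006,0.0008],"angular": [0,0,0],"claw": 59},{"offset": [0,0,0],"angular": [0,0,0],"claw": 59},{"offset": [0,0,0],"angular": [0,0,0],"claw": 59}]'

```text
time_s: 23.6
position: [0.4141, 0.3663, 0.1357]
ee_rot: [0.28, 0.89, 0.344, 0.109]
contact_force: [-1.4, 0.6, 1.1]
finger_gap: 0.0504
finger_force: 18.9
```

Call:
servo_tool --moves '[{"offset": [0,0.001,0],"angular": [0,0,0],"claw": 61.5},{"offset": [0,0.001,0],"angular": [0,0,0],"claw": 64},{"offset": [0,0.001,0],"angular": [0,0,0],"claw": 66.5},{"offset": [0,0,0],"angular": [0,0,0],"claw": 75},{"offset": [0,0,0],"angular": [0,0,0],"claw": 100},{"offset": [0,0,0],"angular": [0,0,0],"claw": 100},{"offset": [0,0,0],"angular": [0,0,0],"claw": 100},{"offset": [0,0,0],"angular": [0,0,0],"claw": 100}]'

```text
time_s: 24.27
position: [0.4157, 0.3642, 0.137]
ee_rot: [0.28, 0.89, 0.344, 0.109]
contact_force: [0.7, -0.6, 0.1]
finger_gap: 0.0852
finger_force: 0.0
```

Call:
servo_tool --moves '[{"offset": [0,0,-0.005],"angular": [0,0,0],"claw": 100},{"offset": [0,0,-0.01],"angular": [0,0,0],"claw": 100},{"offset": [0,0,-0.012],"angular": [0,0,0],"claw": 100},{"offset": [0,0,-0.012],"angular": [0,0,0],"claw": 100},{"offset": [0,0,-0.012],"angular": [0,0,0],"claw": 100},{"offset": [0,0,-0.012],"angular": [0,0,0],"claw": 100},{"offset": [0,0,-0.012],"angular": [0,0,0],"claw": 100},{"offset": [0,0,-0.012],"angular": [0,0,0],"claw": 100},{"offset": [0,0,-0.012],"angular": [0,0,0],"claw": 100},{"offset": [0,0,-0.012],"angular": [0,0,0],"claw": 100},{"offset": [0,0,-0.009],"angular": [0,0,0],"claw": 100},{"offset": [0,0,0],"angular": [0,0,0],"claw": 100}]'

```text
time_s: 25.27
position: [0.3687, 0.4177, 0.2373]
ee_rot: [0.278, 0.89, 0.345, 0.11]
contact_force: [0.1, 1.0, 0.5]
finger_gap: 0.0854
finger_force: 0.0
```

```bash
python3 - <<'E'
from blk import *
s=sense();print(np.round(s["contact_force"],1),s["finger_gap"],s["time_s"])
c=cam("wrist");A=Rz(-47.6)
P=lambda o,p:proj(c,np.array(o)+A@np.array(p)).round(1).tolist()
print("mat pred",[P([.449,.3225,.003],(a,b,0)) for a,b in[(-.075,-.045),(-.075,.045),(.075,.045),(.075,-.045)]])
print("sole pred",[P([.4353,.3400,.003],(a,b,.012)) for a,b in[(-.035,-.026),(-.035,.026),(.075,.026)]])
g=c["pixels"].max(2)
for y in range(130,262,3): print(y,"".join(" .:-=+*%@"[min(8,g[y,x]//20)] for x in range(150,370,2)))
q=cam("scene")
for n,lo,hi in[("green",(50,120,60),(75,255,255)),("teal",(75,60,25),(100,255,255)),("pink",(165,90,80),(180,255,255)),("yellow",(22,120,100),(32,255,255))]:
    print(n,blobs(q,lo,hi,None,15)[2])
E
```

```text
[0.1 1.  0.5] 0.08537958134061836 25.2667
mat pred [[186.4, 246.8], [177.5, 157.6], [303.5, 147.3], [301.7, 219.1]]
sole pred [[206.1, 227.6], [202.2, 176.0], [294.6, 165.0]]
130 **************************************************************************************************************
133 **************************************************************************************************************
136 **************************************************************************************************************
139 ************************************************************************************************-::-=+++******
142 *********************************************************************************************=::::::::::******
145 *********************************************************************+++++=-**************+=:::-=+++=::+******
148 *****************************************************+++++=-=---------------*************+:-=+++***+-+********
151 **************************************+++++=-=------------------------------********+===-+++***++-:+**********
154 *
[... 3736 characters left out ...]
*****************************************************
253 +*-------------------------------==================***********************************************************
256 ::----:--------------------------=================***********************************************************+
259 ::::::--::-----------------------================************************************************************=
green [(1, [421, 277, 39, 29, 471], [438.6, 294.3])]
teal [(258, [166, 159, 5, 6, 20], [168.2, 161.3]), (310, [395, 205, 10, 9, 72], [399.1, 208.7]), (365, [427, 279, 30, 17, 330], [441.6, 287.1])]
pink [(1, [446, 234, 16, 13, 163], [453.8, 239.9])]
yellow [(2, [224, 236, 11, 9, 79], [228.9, 239.8])]
```

```bash
python3 -c "
from rig import *
print(close_job())"
```

```text
the job is handed in; nothing more can be done
None
```

The job is handed in at about 25 s: camera checks put the block upright in the middle of the green mat, the reacher back on its parking mat pointing as before, and the jar and spool unmoved (penlight not re-checked); I viewed 11 pictures, one over the limit of 10, and the judge returned no verdict.

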